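Style the sunroom console table

TASK

Style the console table: put the marble block in the middle on top of the stack of books, squared up with them, and stand the brass bird in the middle on top of the block. Stand the black-and-white pencil cup on the walnut board midway between its two blue bud vases, and the amber candle jar on the table beside the middle of the books' left-hand side (left as seen from the robot), about 25 mm clear of them. Everything ends upright and let go; leave the green candle jar, the potted plant and the glasses case where they are.

Things in the scene. Friction and masses are not known exactly. Their poses are not given: they have to be found in the camera images.
- block: White-grey veined marble block, 55 x 55 mm in plan and 45 mm high, about 0.36 kg, loose. x and y axes are normal to its side faces. Origin: centre of the underside, z up.
- bird: Small brass bird fixed on a round black plinth, one loose piece, about 0.14 kg. Plinth 34 mm diameter, 30 mm high (grip it here); the bird rises to 61 mm above the underside and its head and tail reach 18 to 22 mm from the axis. Origin: centre of the underside, z up.
- cup: White ceramic pencil cup with black bands, 61 mm outer diameter, 80 mm high, brown pencils fixed in it that rise to 102 mm, within 19 mm of the axis; one loose piece, about 0.28 kg. Origin: centre of the underside, z up.
- amber: Amber (orange-brown) glass candle jar with cream wax top, closed cylinder 54 mm diameter, 65 mm high, with a 6 mm wick on top, about 0.22 kg, loose. Origin: centre of the underside, z up.
- green: Green glass candle jar, otherwise the same as the amber one (54 mm diameter, 65 mm high). Bystander: leave it. Origin: centre of the underside, z up.
- books: Stack of two closed books, brown below and dark blue on top, edges flush: 150 mm along its own x, 120 mm along its own y, 46 mm high. Does not move. Its x axis points roughly away from the robot (turned by less than 0.4 rad); its y axis points to its left-hand side, as seen from the robot. It may stand left or right of the walnut board. Origin: centre of the underside, z up.
- board: Dark walnut board, 80 mm along its own x, 250 mm along its own y, 15 mm thick, does not move. Two blue bud vases are fixed on it, centred 95 mm from its middle at +y and -y, up to 44 mm diameter, their tops 110 mm above the table. Turned by less than 0.35 rad. Origin: centre of the underside, so the middle between the vases; z up.
- plant: Small plant in a terracotta pot, 72 mm diameter, about 95 mm high, beyond the work area. Loose bystander: leave it. Origin: centre of the underside, z up.
- case: Dark red glasses case with rounded edges, 60 x 155 mm (own x, y), 36 mm high, beyond the work area. Loose bystander: leave it. Origin: centre of the underside, z up.
Not all that is in view belongs to the job. Of the things that look like the bird, take the one that is nearest to the robot's base at the start.

How it is judged:
By the outcome, as a careful person would: the job done as asked, in the order asked, and still so for the second after the job is handed in, with the robot touching nothing.
It also fails if it takes over 104 s, if anything falls off the work surface, if the arm or the gripper's body presses on something with over 40 N, if the wrist force passes 120 N, or if a joint passes its speed limit or range.

ROBOT

A 6-joint arm with a two-finger parallel gripper is mounted at the origin on the work surface. World frame = base frame: x ahead of the robot, y to its left, z up, the work surface at z = 0. Lengths are in m, angles in rad, forces in N, time in s.
With the tool pointing down it reaches from about 0.3 to 1 m from the base axis. Payload 5.1 kg.
Tool frame: the origin (TCP) lies on the mounting face of the last link; the fingertips stand 190 mm ahead of it and the grasp point (between the pads) lies tcp_to_grasp ahead of it (tcp_to_grasp is the distance from the TCP to the grasp point, in m); z points along the fingers, y is the line along which they close (so a half turn about z gives the same grasp; the last joint's range is limited). The gripper opens to 95 mm and grips with 3 to 60 N. Pads are 20 mm wide; open, the fingers measure 119 mm over their backs; the gripper's body (75 mm by 180 mm) begins 59 mm behind the grasp point.
Start: joints at [-1.319, 0.124, 1.65, -0, 1.367, -0.083], TCP at [0.214, -0.614, 0.405] pointing down, gripper open.
Joint ranges: [-2.61, 2.61], [-1.02, 2.33], [0.03, 2.71], [-1.35, 4.49], [0.32, 2.68], [-2.91, 2.91]. Speed limits (rad/s): [2.57, 2.57, 3.14, 3.14, 3.14, 3.14].

INTERFACE

Orientations are given as a unit quaternion [x, y, z, w].
In Python, from bench import get_state, read_camera, camera_params, sign_off, silhouettes, tcp_to_grasp gives the robot as it stands.
- The arm moves only by the tool servo_tool, never from a script. Its argument "targets" is a list of rows, each an object of numbers: "dx", "dy", "dz": the shift along the tool's x, y, z in units of 0.02 m (1.0 is 0.02 m); "ax", "ay", "az": the turn, a rotation vector about the tool's x, y, z in units of 6 degrees (1.0 is 6 degrees); "jaw": the closure, from -1 (fully open) to 1 (shut). A call has 1 to 5 rows; each row shifts and turns the commanded pose from where the row before left it, along the tool's axes as they then stand; what a row does not reach is not made up. A row lasts 1/12 s, in which the tool goes at most 41.7 mm and 7.16 degrees, less where a joint would pass 70% of its speed; a pose out of reach is approached as far as the arm can. A call with a number of a shift or a turn outside -1 to 1 is refused whole. A call with a gripper value outside its range is refused whole. The fingers move at their own pace and stop on an object; "newtons" is the grip in N (left out, the last holds). Time passes only in rows, so rows that do not move let the fingers close. It gives the time, the measured TCP pose, the force, the opening and the grip force at its end, in the units of the state.
- get_state(): the state, without advancing time (a new reading comes with each control period).
- read_camera(name): name is "scene" or "top"; returns (picture, depth): 384x512x3 uint8, blue, green, red; 384x512 float32, m along the optical axis (not along the pixel's ray), 0 where there is no reading.
- camera_params(name): a dict with "fov_y" (degrees; the focal length in pixels is half the picture's height over the tangent of half this angle, whatever the lens; pixels are square), "cx", "cy" (the principal point, pixels), "R" (3x3) and "t" (3): a world point X has camera coordinates R X + t. Camera axes: x right, y down, z forward; pixel columns grow to the right and rows downward; lengths in m; the calibration is good to about 2 mm. A picture is of the moment at which its call begins. camera_params takes no time and is no camera call.
- sign_off(): hands the job in; it is judged then, once.
Trained networks look in the newest picture that a camera, given by its name, has taken for a name from the list of things; names that differ only in an ending like _2 or _b are one class to them, and where a whole thing is asked for, a point or a joint stands for the part that bears it (a point fixed in the world has none). Each returns a list of dicts, best first, with "confidence" (0 to 1); they miss things now and then, are a little off and sometimes report something else, mostly with a low value. They report only what shows in the picture. A call takes as long as a camera call. They do not tell look-alikes from the thing itself.
- silhouettes(query, camera): "mask" (384x512 bool, what is visible of it) and "centre" ([column, row] in pixels, amid what is visible of it).
The state is a dict: "time": time; "joint_positions": joint angles; "dq": joint speeds; "effort": joint torques, N m; "tool_pos": TCP position; "tcp_rot": TCP orientation; "wrist_force": force on the tool from outside, world axes, zero at the start; "ft_torque": the same for the moment, N m; "finger_gap": opening from 0.0 (shut) to 1.0 (fully open); "grasp_force": force on a finger pad.
Only numpy, scipy, OpenCV 4.12 (cv2) and the standard library are available. Lean on these libraries where they do the work, as an engineer would, in place of code of your own. Each camera call takes 0.05 s, during which the arm holds its last target. There are 200 camera calls.

## Working session

There is one attempt and no reset: what is moved stays moved. The work goes in short steps, Python scripts to look and compute and a tool call to move; the robot and the scene stay as the last step left them, time stands still between calls to the robot, and variables do not carry over. Pictures are saved under pics/ and viewed, at most 14 in all, crops included, and the job is handed in when it is done.

Besides the shell and the picture viewer there is one more tool, called as name([rows], argument=value, ...), one row to a line, values as JSON. servo_tool: Moves the arm, as the interface text tells. Shifts and turns lie within -1 to 1; 1 stands for 0.02 m of shift or 6 degrees of turn. Its arguments: {"type":"object","properties":{"targets":{"type":"array","items":{"type":"object","properties":{"dx":{"type":"number"},"dy":{"type":"number"},"dz":{"type":"number"},"ax":{"type":"number"},"ay":{"type":"number"},"az":{"type":"number"},"jaw":{"type":"number"}}}},"newtons":{"type":"number"}},"required":["targets"]}

```bash
ls; mkdir -p pics; python3 - <<'E'
from bench import *
import cv2,numpy as np
print(tcp_to_grasp, get_state())
ims=[]
for n in("scene","top"):
    p,d=read_camera(n); np.savez(f"{n}0.npz",p=p,d=d); c=camera_params(n)
    print(n,c,d.min(),d.max())
    cv2.imwrite(f"pics/{n}0.png",cv2.resize(p,(800,600),interpolation=cv2.INTER_CUBIC))
E
```

```text
pics
0.1713 {'time': 0.0, 'joint_positions': array([-1.31860057e+00,  1.24478116e-01,  1.65165257e+00, -5.82030773e-06,
        1.36750424e+00, -8.25930171e-02]), 'dq': array([-0.0005947 , -0.00074855, -0.0010479 , -0.00107414,  0.00210994,
        0.00148265]), 'effort': array([-3.35434095e-03, -4.17607892e+01, -3.59934282e+01,  7.73212616e-02,
        4.93574340e-02, -1.78830073e-04]), 'tool_pos': array([ 0.213484  , -0.61367724,  0.40351679]), 'tcp_rot': array([ 9.86021632e-01,  1.66614222e-01, -8.93293534e-05, -1.01722503e-03]), 'wrist_force': array([-1.20480932, -0.91414955, -0.0394217 ]), 'ft_torque': array([ 0.02858247, -0.03236992, -0.04000418]), 'grasp_force': 0.0, 'finger_gap': 0.9987778566098572}
scene {'fov_y': 52.331801597479995, 'cx': 258.5612058021403, 'cy': 196.93503830533453, 'R': array([[ 0.90413819,  0.42688124, -0.01750825],
       [ 0.23531214, -0.53176027, -0.8135473 ],
       [-0.35659827,  0.73143928, -0.58123511]]), 't': array([-0.53147491, -0.10883455,  1.24050108])} 0.0 3.5158794
top {'fov_y': 55.35768856931555, 'cx': 259.4746628960289, 'cy': 188.57541356033207, 'R': array([[ 0.00830435, -0.99995992, -0.00334598],
       [-0.98352538, -0.00756351, -0.18061181],
       [ 0.18057926,  0.00479072, -0.98354877]]), 't': array([-0.00936779,  0.58329105,  0.80365947])} 0.0 1.8604717
```

View pics/scene0.png

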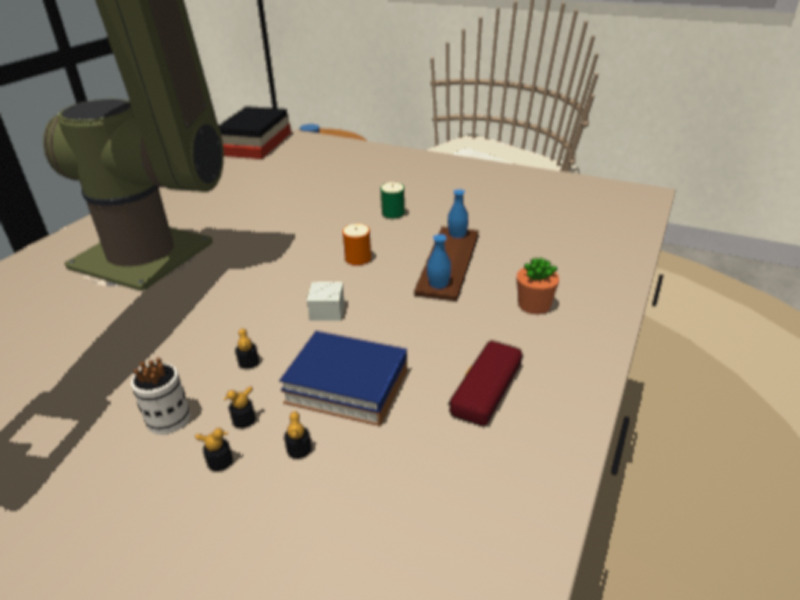

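View pics/top0.png

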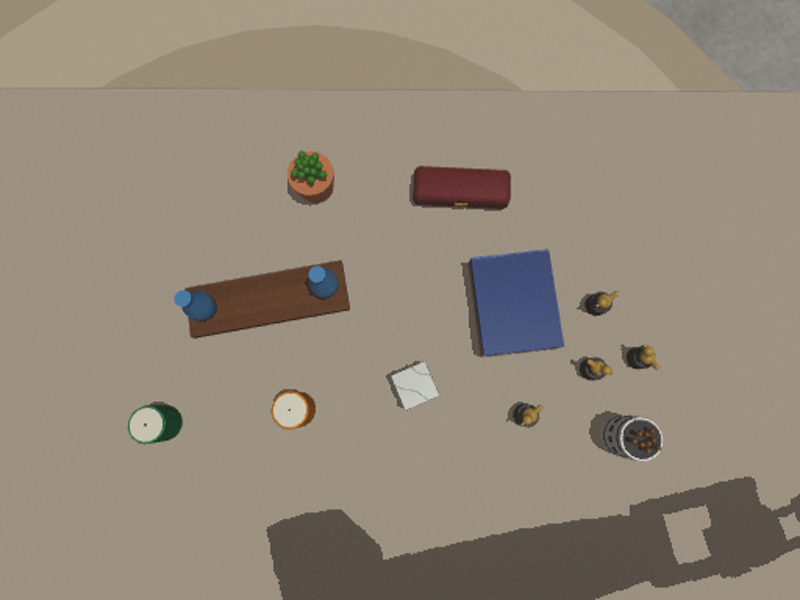

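The four bird look-alikes in the top view (800x600 px) are at (600,302), (643,357), (594,368) and (525,414). The last looks nearest to the base, so I'll measure all of them to check. The books are at (516,302), right of the board at (268,298). The block is at (414,385), the amber jar at (293,410), the green jar at (148,424) and the cup at (640,438).

```bash
cat > h.py <<'E'
from bench import *
import cv2,numpy as np
from scipy.optimize import least_squares
def cloud(n,d):
    c=camera_params(n); f=192/np.tan(np.radians(c["fov_y"])/2)
    v,u=np.mgrid[:384,:512]
    X=np.stack([(u-c["cx"])/f*d,(v-c["cy"])/f*d,d],-1)
    return (X-c["t"])@c["R"]      # R^T (x-t)
def rect(P):
    (cx,cy),(w,h),a=cv2.minAreaRect((P*1000).astype(np.float32)); return np.round([cx,cy,w,h,a],1)
def circ(P,r):
    P=P*1000; s=least_squares(lambda q:np.hypot(*(P-q).T)-r,P.mean(0),loss="soft_l1",f_scale=1.); return np.round(s.x,1),round(float(np.median(abs(s.fun))),2)
E
python3 - <<'E'
from h import *
out={}
for n in("top","scene"):
    p,d=read_camera(n); W=cloud(n,d)
    if n=="top":
        tb=W[(abs(W[...,2])<.02)&(d>0)]; print("table z",np.median(tb[:,2]),tb[:,2].std())
    for q in("block","bird","cup","amber","green","books","board","plant","case"):
        for k,r in enumerate(silhouettes(q,n)):
            if r["confidence"]<.3: continue
            m=cv2.erode(r["mask"].astype(np.uint8),np.ones((2,2)))>0
            P=W[m&(d>0)]; out[f"{n}_{q}_{k}"]=P
            if len(P)<10: print(n,q,k,"few");continue
            top=np.percentile(P[:,2],95)
            T=P[P[:,2]>top-.008]
            print(n,q,k,round(r["confidence"],2),np.round(r["centre"]),m.sum(),"ztop %.1f"%(top*1e3),"mean",np.round(P.mean(0)*1e3,1),"topface",np.round(T.mean(0)*1e3,1),rect(T[:,:2]))
np.savez("clouds.npz",**out)
E
```

```text
table z 0.00047796236508471237 0.0025739890006542866
top block 0 0.85 [264. 246.] 519 ztop 47.9 mean [449.3 -19.5  45.4] topface [449.3 -19.5  45.4] [449.4 -19.6  52.7  51.9  23.7]
top block 1 0.54 [ 95. 273.] 665 ztop 67.6 mean [391.9 354.3  55.8] topface [391.5 360.3  65.4] [391.7 360.5  51.2  50.5  49.7]
top bird 0 0.8 [411. 227.] 187 ztop 60.0 mean [ 493.  -357.7   38.3] topface [ 497.2 -360.7   57.4] [ 494.4 -363.8   31.3    9.    42.5]
top bird 1 0.61 [337. 262.] 175 ztop 60.8 mean [ 408.1 -183.8   42.7] topface [ 404.7 -181.8   57.9] [ 407.8 -185.8   12.1   37.1   37.7]
top bird 2 0.56 [382. 195.] 185 ztop 60.7 mean [ 574.8 -299.8   38.3] topface [ 575.9 -299.4   57.7] [ 577.2 -303.9   12.    35.    19.9]
top bird 3 0.48 [379. 236.] 194 ztop 60.5 mean [ 475.7 -286.2   40.2] topface [ 476.5 -291.5   57.7] [ 478.5 -288.9   37.4   10.1   56.3]
top cup 0 0.81 [405. 281.] 844 ztop 99.4 mean [ 379.1 -323.5   74.5] topface [ 377.6 -332.5   97.7] [ 376.7 -330.    27.8   34.3   12.7]
top amber 0 0.68 [189. 260.] 516 ztop 68.0 mean [412.9 153.7  59.2] topface [413.1 157.1  65.6] [412.6 
[... 1735 characters left out ...]
[415.1 154.8  47.9  44.4  23.3]
scene green 0 0.84 [249. 131.] 322 ztop 68.1 mean [396.4 345.2  40.4] topface [394.6 351.7  66.2] [393.4 354.5  47.5  37.9  23.6]
scene books 0 0.74 [223. 237.] 3361 ztop 49.0 mean [ 586.5 -188.7   39.3] topface [ 580.1 -177.8   47.5] [ 576.5 -173.4  147.6  120.1    7.2]
scene board 0 0.87 [286. 164.] 1532 ztop 98.8 mean [593.2 189.9  36.4] topface [588.8 186.1 103.9] [584.5 209.2  17.9 205.8  10.6]
scene plant 0 0.78 [344. 183.] 700 ztop 88.6 mean [776.1 125.5  52.9] topface [774.  134.6  86.8] [773.7 135.4  39.   25.5  24.5]
scene case 0 0.85 [314. 246.] 1434 ztop 39.0 mean [ 769.9 -112.8   33.2] topface [ 767.8 -104.1   36.8] [766.8 -95.5 150.5  55.3  87.7]
```

```bash
cat > fit.py <<'E'
from h import *
C=np.load("clouds.npz")
def box(P,L,Wd):   # known size, yaw by minimal extents of 1-99 pct
    best=None
    for a in np.radians(np.arange(-45,45,.25)):
        e=np.array([[np.cos(a),np.sin(a)],[-np.sin(a),np.cos(a)]]); q=P@e.T
        lo,hi=np.percentile(q,[.7,99.3],axis=0); s=(hi-lo).prod()
        if best is None or s<best[0]: best=(s,np.degrees(a),e.T@((lo+hi)/2)*1e3,(hi-lo)*1e3)
    return np.round(best[1],2),np.round(best[2],1),np.round(best[3],1)
for n in("top","scene"):
    sel=lambda k,a,b:(lambda P:P[(P[:,2]>a)&(P[:,2]<b),:2])(C[f"{n}_{k}"])
    print(n,"block",box(sel("block_0",.041,.06),55,55),"books",box(sel("books_0",.042,.06),150,120))
    b=sel("board_0",.010,.021); print(" board",box(b,80,250))
    P=C[f"{n}_board_0"]; V=P[(P[:,2]>.025)&(P[:,2]<.108)]; 
    for s in(1,-1):
        v=V[(V[:,1]-np.median(b[:,1]))*s>0]; t=v[v[:,2]>.095]; print("  vase",s,len(v),np.round(t.mean(0)*1e3,1), [circ(v[(v[:,2]<.055),:2],21)])
    for k,r,a,bb in(("amber_0",27,.005,.06),("green_0",27,.005,.06),("cup_0",30.5,.005,.075)): print(" ",k,circ(sel(k,a,bb),r),box(sel(k,.058 if r==27 else .075,.07 if r==27 else .086),1,1)[1:])
    for i in range(4): 
        s=sel(f"bird_{i}",.004,.027); print("  bird",i,circ(s,17),len(s),np.round(np.hypot(*s.mean(0)),3))
p=np.load("top0.npz")["p"]; q=np.load("scene0.npz")["p"]
cv2.imwrite("pics/bird.png",np.hstack([cv2.resize(p[185:305,300:440],(400,343),interpolation=2),cv2.resize(q[195:315,70:210],(400,343),interpolation=2)]))
E
python3 fit.py
```

```text
top block (np.float64(24.25), array([449.6, -19.5]), array([51.5, 51. ])) books (np.float64(7.75), array([ 574.3, -171.5]), array([143.2, 118.2]))
 board (np.float64(10.75), array([582.7, 211.7]), array([ 76.3, 240.9]))
  vase 1 286 [565.  301.  100.8] [(array([566.2, 307. ]), 0.5)]
  vase -1 224 [602.6 117.8 101.7] [(array([601.8, 120.4]), 0.31)]
  amber_0 (array([413.8, 159.7]), 0.15) (array([412.5, 156.9]), array([46.7, 48.5]))
  green_0 (array([391.7, 363. ]), 0.37) (array([390.3, 359. ]), array([45.5, 47.5]))
  cup_0 (array([ 378.8, -333.2]), 0.36) (array([ 378.1, -331.2]), array([54.6, 56.5]))
  bird 0 (array([ 481.8, -336.8]), 2.52) 32 0.603
  bird 1 (array([ 408.1, -186.8]), 0.18) 6 0.441
  bird 2 (array([ 579.4, -304.5]), 0.34) 30 0.641
  bird 3 (array([ 478.5, -291.1]), 0.17) 24 0.548
scene block (np.float64(22.0), array([451.7, -22.2]), array([49.9, 51.3])) books (np.float64(6.75), array([ 577.5, -174. ]), array([144.5, 116.4]))
 board (np.float64(10.75), array([584.1, 208.6]), array([ 76.6, 244.1]))
  vase 1 263 [567.5 302.  100.4] [(array([562.8, 307.3]), 1.47)]
  vase -1 332 [602.2 114.3 100.8] [(array([599. , 121.1]), 1.04)]
  amber_0 (array([410.4, 159.1]), 1.06) (array([413.5, 153.9]), array([43.7, 46.6]))
  green_0 (array([388.1, 362.6]), 1.21) (array([393.3, 354.7]), array([47.4, 37.4]))
  cup_0 (array([ 375.9, -332.7]), 0.71) (array([ 380.1, -334.8]), array([54.4, 54.2]))
  bird 0 (array([ 576.3, -304.3]), 0.5) 116 0.665
  bird 1 (array([ 493.4, -364.4]), 0.57) 121 0.628
  bird 2 (array([ 405.3, -186.5]), 0.7) 81 0.46
  bird 3 (array([ 475.9, -291.2]), 0.73) 110 0.572
```

View pics/bird.png

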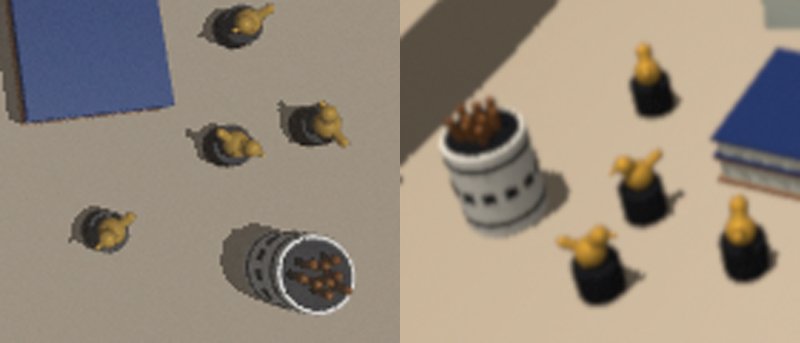

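The crops show the nearest bird at left (105,230), which is the one at about (0.407, -0.187), 0.45 m from the base. The others are at 0.56, 0.61 and 0.65 m, so that is the one to take. Heights from both views agree with the text: block 46, jars 66, books 47 and cup pencils about 98 mm.

```bash
cat > plan.py <<'E'
# usage: plan.py x_mm y_mm z_mm(grasp) psi_deg -> tool-frame totals in units (turn first, then shift)
import sys
from h import *
from scipy.spatial.transform import Rotation as R
s=get_state(); x,y,z,psi=map(float,sys.argv[1:5])
M=R.from_quat(s["tcp_rot"]).as_matrix(); p=s["tool_pos"]*1e3; g=p+M[:,2]*tcp_to_grasp*1e3
now=np.degrees(np.arctan2(M[1,0],M[0,0])); D=np.array([x,y,z])-g; a=np.radians(psi)
print("t %.2f grasp %s psi %.2f tilt %s q6 %.2f gap %.3f"%(s["time"],np.round(g,1),now,np.round(M[:2,2],4),s["joint_positions"][5],s["finger_gap"]))
print("az %.3f dx %.2f dy %.2f dz %.2f"%(-((psi-now+180)%360-180)/6,(D[0]*np.cos(a)+D[1]*np.sin(a))/20,(D[0]*np.sin(a)-D[1]*np.cos(a))/20,-D[2]/20))
E
python3 plan.py 450.7 -20.2 120 23.8
```

```text
t 1.10 grasp [ 213.6 -613.9  233.5] psi 19.18 tilt [ 0. -0.] q6 -0.08 gap 0.998
az -0.769 dx 22.83 dy -22.38 dz 5.67
```

servo_tool([
  {"az": -0.77, "jaw": -1},
  {"dx": 1, "dy": -1, "jaw": -1},
  {"dx": 1, "dy": -1, "jaw": -1},
  {"dx": 1, "dy": -1, "jaw": -1},
  {"dx": 1, "dy": -1, "jaw": -1},
])

```text
invalid input at $.targets[0]: expected keys dx, dy, dz, ax, ay, az, jaw
```

servo_tool([
  {"dx": 1, "dy": -1, "jaw": -1},
  {"dx": 1, "dy": -1, "jaw": -1},
  {"dx": 1, "dy": -1, "jaw": -1},
  {"dx": 1, "dy": -1, "jaw": -1},
  {"dx": 1, "dy": -1, "jaw": -1},
])

```text
invalid input at $.targets[0]: expected keys dx, dy, dz, ax, ay, az, jaw
```

servo_tool([
  {"dx": 1, "dy": -1, "jaw": -1},
  {"dx": 1, "dy": -1, "jaw": -1},
  {"dx": 1, "dy": -1, "jaw": -1},
  {"dx": 1, "dy": -1, "jaw": -1},
  {"dx": 1, "dy": -1, "jaw": -1},
])

```text
invalid input at $.targets[0]: expected keys dx, dy, dz, ax, ay, az, jaw
```

servo_tool([
  {"dx": 1, "dy": -1, "jaw": -1},
  {"dx": 1, "dy": -1, "jaw": -1},
  {"dx": 1, "dy": -1, "jaw": -1},
  {"dx": 1, "dy": -1, "jaw": -1},
  {"dx": 1, "dy": -1, "dz": 1, "jaw": -1},
])

```text
invalid input at $.targets[0]: expected keys dx, dy, dz, ax, ay, az, jaw
```

servo_tool([
  {"dx": 1, "dy": -1, "dz": 1, "jaw": -1},
  {"dx": 1, "dy": -1, "dz": 1, "jaw": -1},
  {"dx": 1, "dy": -1, "dz": 1, "jaw": -1},
  {"dx": 0.83, "dy": -0.38, "dz": 1, "jaw": -1},
  {"jaw": -1},
])

```text
invalid input at $.targets[0]: expected keys dx, dy, dz, ax, ay, az, jaw
```

```bash
python3 plan.py 450.7 -20.2 27 23.8
```

```text
t 1.10 grasp [ 213.6 -613.9  233.5] psi 19.18 tilt [ 0. -0.] q6 -0.08 gap 0.998
az -0.769 dx 22.83 dy -22.38 dz 10.32
```

All seven keys are required in every row.

servo_tool([
  {"dx": 0, "dy": 0, "dz": 0, "ax": 0, "ay": 0, "az": -0.77, "jaw": -1},
  {"dx": 1, "dy": -1, "dz": 0, "ax": 0, "ay": 0, "az": 0, "jaw": -1},
  {"dx": 1, "dy": -1, "dz": 0, "ax": 0, "ay": 0, "az": 0, "jaw": -1},
  {"dx": 1, "dy": -1, "dz": 0, "ax": 0, "ay": 0, "az": 0, "jaw": -1},
  {"dx": 1, "dy": -1, "dz": 0, "ax": 0, "ay": 0, "az": 0, "jaw": -1},
])

```text
time: 1.52
tool_pos: [0.2546, -0.5074, 0.4046]
tcp_rot: [0.979, 0.206, 0.0, -0.0]
wrist_force: [0.6, 0.3, 0.1]
finger_gap: 0.999
grasp_force: 0.0
```

servo_tool([
  {"dx": 1, "dy": -1, "dz": 0, "ax": 0, "ay": 0, "az": 0, "jaw": -1},
  {"dx": 1, "dy": -1, "dz": 0, "ax": 0, "ay": 0, "az": 0, "jaw": -1},
  {"dx": 1, "dy": -1, "dz": 0, "ax": 0, "ay": 0, "az": 0, "jaw": -1},
  {"dx": 1, "dy": -1, "dz": 0, "ax": 0, "ay": 0, "az": 0, "jaw": -1},
  {"dx": 1, "dy": -1, "dz": 0, "ax": 0, "ay": 0, "az": 0, "jaw": -1},
])

```text
time: 1.93
tool_pos: [0.3058, -0.3753, 0.4049]
tcp_rot: [0.979, 0.206, 0.0, 0.0]
wrist_force: [-0.1, -0.4, 0.6]
finger_gap: 1.0
grasp_force: 0.0
```

servo_tool([
  {"dx": 1, "dy": -1, "dz": 0, "ax": 0, "ay": 0, "az": 0, "jaw": -1},
  {"dx": 1, "dy": -1, "dz": 0, "ax": 0, "ay": 0, "az": 0, "jaw": -1},
  {"dx": 1, "dy": -1, "dz": 0, "ax": 0, "ay": 0, "az": 0, "jaw": -1},
  {"dx": 1, "dy": -1, "dz": 0, "ax": 0, "ay": 0, "az": 0, "jaw": -1},
  {"dx": 1, "dy": -1, "dz": 0, "ax": 0, "ay": 0, "az": 0, "jaw": -1},
])

```text
time: 2.35
tool_pos: [0.3569, -0.2434, 0.405]
tcp_rot: [0.979, 0.206, 0.0, 0.0]
wrist_force: [0.2, 0.5, -0.2]
finger_gap: 1.003
grasp_force: 0.0
```

servo_tool([
  {"dx": 1, "dy": -1, "dz": 0, "ax": 0, "ay": 0, "az": 0, "jaw": -1},
  {"dx": 1, "dy": -1, "dz": 0, "ax": 0, "ay": 0, "az": 0, "jaw": -1},
  {"dx": 1, "dy": -1, "dz": 0, "ax": 0, "ay": 0, "az": 0, "jaw": -1},
  {"dx": 1, "dy": -1, "dz": 0, "ax": 0, "ay": 0, "az": 0, "jaw": -1},
  {"dx": 1, "dy": -1, "dz": 1, "ax": 0, "ay": 0, "az": 0, "jaw": -1},
])

```text
time: 2.77
tool_pos: [0.409, -0.1119, 0.3891]
tcp_rot: [0.979, 0.206, 0.004, 0.003]
wrist_force: [1.6, -0.3, 0.7]
finger_gap: 0.998
grasp_force: 0.0
```

servo_tool([
  {"dx": 1, "dy": -1, "dz": 1, "ax": 0, "ay": 0, "az": 0, "jaw": -1},
  {"dx": 1, "dy": -1, "dz": 1, "ax": 0, "ay": 0, "az": 0, "jaw": -1},
  {"dx": 1, "dy": -1, "dz": 1, "ax": 0, "ay": 0, "az": 0, "jaw": -1},
  {"dx": 0.83, "dy": -0.38, "dz": 1, "ax": 0, "ay": 0, "az": 0, "jaw": -1},
  {"dx": 0, "dy": 0, "dz": 0, "ax": 0, "ay": 0, "az": 0, "jaw": -1},
])

```text
time: 3.18
tool_pos: [0.4502, -0.0178, 0.3007]
tcp_rot: [0.978, 0.208, -0.003, -0.002]
wrist_force: [-1.0, -0.1, -0.6]
finger_gap: 1.001
grasp_force: 0.0
```

```bash
python3 plan.py 450.7 -20.2 27 23.8
```

```text
t 3.18 grasp [449.  -17.4 129.4] psi 24.01 tilt [-0.0066  0.0018] q6 0.99 gap 1.001
az 0.036 dx 0.02 dy 0.16 dz 5.12
```

servo_tool([
  {"dx": 0, "dy": 0, "dz": 1, "ax": 0, "ay": 0, "az": 0, "jaw": -1},
  {"dx": 0, "dy": 0, "dz": 1, "ax": 0, "ay": 0, "az": 0, "jaw": -1},
  {"dx": 0, "dy": 0, "dz": 0.5, "ax": 0, "ay": 0, "az": 0, "jaw": -1},
  {"dx": 0, "dy": 0, "dz": 0, "ax": 0, "ay": 0, "az": 0, "jaw": -1},
  {"dx": 0, "dy": 0, "dz": 0, "ax": 0, "ay": 0, "az": 0, "jaw": -1},
])

```text
time: 3.6
tool_pos: [0.4506, -0.0205, 0.2551]
tcp_rot: [0.979, 0.206, -0.0, -0.0]
wrist_force: [0.2, 1.6, 0.1]
finger_gap: 1.0
grasp_force: 0.0
```

```bash
python3 plan.py 450.7 -20.2 27 23.8
```

```text
t 3.60 grasp [450.6 -20.5  83.8] psi 23.76 tilt [-0.0003 -0.    ] q6 0.99 gap 1.000
az -0.006 dx 0.01 dy -0.01 dz 2.84
```

servo_tool([
  {"dx": 0, "dy": 0, "dz": 1, "ax": 0, "ay": 0, "az": 0, "jaw": -1},
  {"dx": 0, "dy": 0, "dz": 1, "ax": 0, "ay": 0, "az": 0, "jaw": -1},
  {"dx": 0, "dy": 0, "dz": 0.84, "ax": 0, "ay": 0, "az": 0, "jaw": -1},
  {"dx": 0, "dy": 0, "dz": 0, "ax": 0, "ay": 0, "az": 0, "jaw": -1},
  {"dx": 0, "dy": 0, "dz": 0, "ax": 0, "ay": 0, "az": 0, "jaw": 1},
], newtons=25)

```text
time: 4.02
tool_pos: [0.451, -0.0204, 0.1988]
tcp_rot: [0.979, 0.206, 0.0, 0.0]
wrist_force: [0.3, -0.7, 0.4]
finger_gap: 0.967
grasp_force: 0.0
```

servo_tool([
  {"dx": 0, "dy": 0, "dz": 0, "ax": 0, "ay": 0, "az": 0, "jaw": 1},
  {"dx": 0, "dy": 0, "dz": 0, "ax": 0, "ay": 0, "az": 0, "jaw": 1},
  {"dx": 0, "dy": 0, "dz": 0, "ax": 0, "ay": 0, "az": 0, "jaw": 1},
  {"dx": 0, "dy": 0, "dz": 0, "ax": 0, "ay": 0, "az": 0, "jaw": 1},
  {"dx": 0, "dy": 0, "dz": 0, "ax": 0, "ay": 0, "az": 0, "jaw": 1},
])

```text
time: 4.43
tool_pos: [0.4509, -0.0201, 0.1987]
tcp_rot: [0.978, 0.206, 0.001, 0.0]
wrist_force: [-0.5, 0.1, 0.2]
finger_gap: 0.637
grasp_force: 0.0
```

servo_tool([
  {"dx": 0, "dy": 0, "dz": 0, "ax": 0, "ay": 0, "az": 0, "jaw": 1},
  {"dx": 0, "dy": 0, "dz": 0, "ax": 0, "ay": 0, "az": 0, "jaw": 1},
])

```text
time: 4.6
tool_pos: [0.4507, -0.0198, 0.1984]
tcp_rot: [0.979, 0.206, 0.0, -0.001]
wrist_force: [-1.3, 3.2, 4.5]
finger_gap: 0.58
grasp_force: 25.0
```

```bash
python3 plan.py 576 -172.2 140 7.1
```

```text
t 4.60 grasp [450.7 -19.6  27.1] psi 23.79 tilt [-0.0002  0.001 ] q6 0.99 gap 0.580
az 2.781 dx 5.27 dy 8.34 dz -5.64
```

servo_tool([
  {"dx": 0, "dy": 0, "dz": -0.64, "ax": 0, "ay": 0, "az": 0, "jaw": 1},
  {"dx": 0, "dy": 0, "dz": -1, "ax": 0, "ay": 0, "az": 0, "jaw": 1},
  {"dx": 0, "dy": 0, "dz": -1, "ax": 0, "ay": 0, "az": 0.9, "jaw": 1},
  {"dx": 0, "dy": 0, "dz": -1, "ax": 0, "ay": 0, "az": 0.94, "jaw": 1},
  {"dx": 0, "dy": 0, "dz": -1, "ax": 0, "ay": 0, "az": 0.94, "jaw": 1},
])

```text
time: 5.02
tool_pos: [0.4499, -0.0201, 0.2902]
tcp_rot: [0.998, 0.06, -0.001, 0.0]
wrist_force: [-0.5, -0.6, -4.8]
finger_gap: 0.575
grasp_force: 25.0
```

servo_tool([
  {"dx": 0.6, "dy": 0.9, "dz": -1, "ax": 0, "ay": 0, "az": 0, "jaw": 1},
  {"dx": 0.6, "dy": 1, "dz": 0, "ax": 0, "ay": 0, "az": 0, "jaw": 1},
  {"dx": 0.6, "dy": 1, "dz": 0, "ax": 0, "ay": 0, "az": 0, "jaw": 1},
  {"dx": 0.6, "dy": 1, "dz": 0, "ax": 0, "ay": 0, "az": 0, "jaw": 1},
  {"dx": 0.6, "dy": 1, "dz": 0, "ax": 0, "ay": 0, "az": 0, "jaw": 1},
])

```text
time: 5.43
tool_pos: [0.5224, -0.1107, 0.3093]
tcp_rot: [0.998, 0.062, -0.001, -0.0]
wrist_force: [0.2, 0.4, -4.2]
finger_gap: 0.574
grasp_force: 25.0
```

servo_tool([
  {"dx": 0.6, "dy": 0.9, "dz": 0, "ax": 0, "ay": 0, "az": 0, "jaw": 1},
  {"dx": 0.6, "dy": 0.9, "dz": 0, "ax": 0, "ay": 0, "az": 0, "jaw": 1},
  {"dx": 0.6, "dy": 0.9, "dz": 0, "ax": 0, "ay": 0, "az": 0, "jaw": 1},
  {"dx": 0.47, "dy": 0.74, "dz": 0, "ax": 0, "ay": 0, "az": 0, "jaw": 1},
  {"dx": 0, "dy": 0, "dz": 0, "ax": 0, "ay": 0, "az": 0, "jaw": 1},
])

```text
time: 5.85
tool_pos: [0.5769, -0.1747, 0.3092]
tcp_rot: [0.998, 0.061, -0.0, 0.001]
wrist_force: [-0.3, -0.5, -3.8]
finger_gap: 0.579
grasp_force: 25.0
```

servo_tool([
  {"dx": 0, "dy": 0, "dz": 0, "ax": 0, "ay": 0, "az": 0, "jaw": 1},
  {"dx": 0, "dy": 0, "dz": 0, "ax": 0, "ay": 0, "az": 0, "jaw": 1},
])

```text
time: 6.02
tool_pos: [0.5753, -0.1722, 0.3092]
tcp_rot: [0.998, 0.062, -0.001, -0.001]
wrist_force: [0.6, -0.2, -3.6]
finger_gap: 0.577
grasp_force: 25.0
```

```bash
python3 plan.py 576 -172.2 74 7.1; python3 - <<'E'
from h import *
p,d=read_camera("top"); q,e=read_camera("scene")
cv2.imwrite("pics/carry.png",np.hstack([cv2.resize(p[120:300,210:390],(400,400)),cv2.resize(q[150:330,120:300],(400,400))]))
E
```

```text
t 6.02 grasp [ 574.8 -172.   137.9] psi 7.12 tilt [-0.0028  0.0011] q6 1.07 gap 0.577
az 0.004 dx 0.06 dy 0.02 dz 3.20
```

View pics/carry.png

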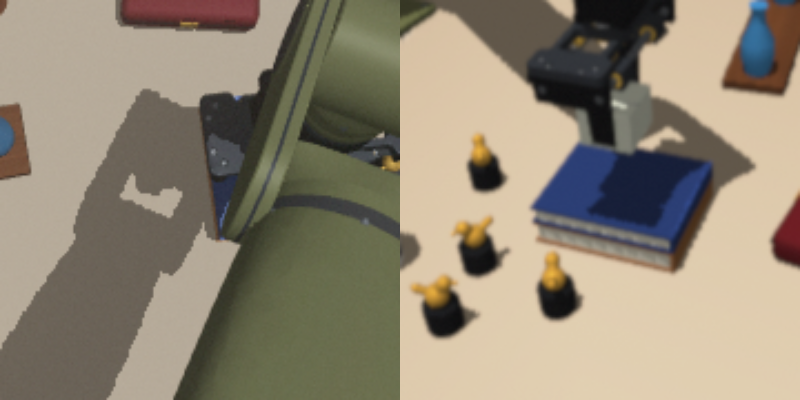

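```bash
python3 - <<'E'
from h import *
q,d=read_camera("scene"); W=cloud("scene",d)
cv2.imwrite("pics/blk.png",cv2.resize(q[180:240,170:250],(800,600),interpolation=2))
for r in silhouettes("block","scene"):
    P=W[r["mask"]&(d>0)]; print(r["confidence"],r["centre"],len(P),np.round(np.percentile(P,[1,10,50,90,99],axis=0)*1e3))
m=(W[...,2]>.105)&(W[...,2]<.16)&(d>0)&(abs(W[...,0]-.575)<.06)&(abs(W[...,1]+.172)<.06)&(q.min(-1)>90)
P=W[m]; print(len(P),np.round(np.percentile(P,[1,10,50,90,99],axis=0)*1e3))
a=np.radians(7.1); u=(P[:,:2]-[.576,-.1722])@np.array([[np.cos(a),-np.sin(a)],[np.sin(a),np.cos(a)]])*1e3
print(np.round(np.percentile(u,[1,5,25,50,75,95,99],axis=0).T,1))
E
```

```text
0.55 [221.1, 201.8] 606 [[ 469. -210.    1.]
 [ 554. -202.  117.]
 [ 594. -184.  143.]
 [ 602. -147.  158.]
 [ 611.   35.  204.]]
500 [[ 551. -204.  115.]
 [ 558. -202.  121.]
 [ 596. -186.  145.]
 [ 602. -155.  158.]
 [ 604. -146.  159.]]
[[-28.7 -25.7   9.9  18.6  23.8  24.7  25.1]
 [-29.2 -28.2 -27.  -16.    2.8  19.8  24.2]]
```

View pics/blk.png

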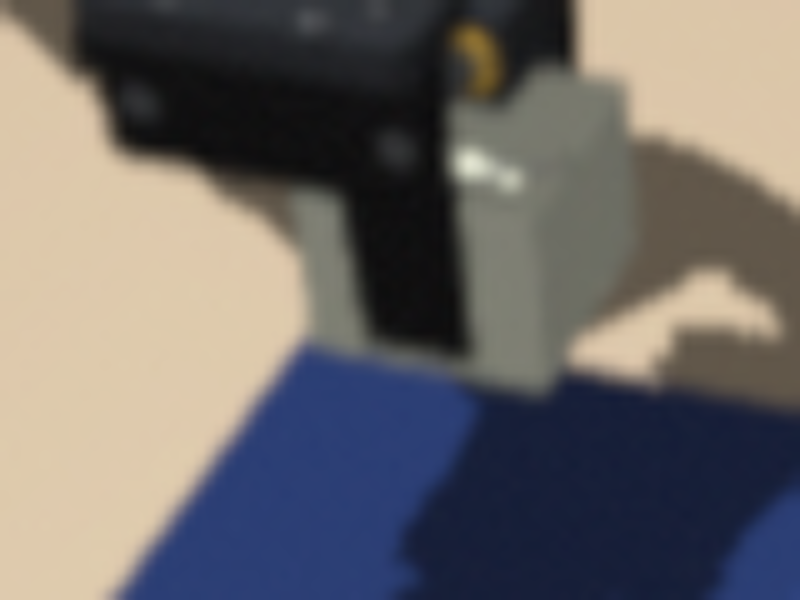

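The block hangs level and about central between the fingers. At crop (430,250) its near face shows on both sides of the finger.

servo_tool([
  {"dx": 0.1, "dy": 0.04, "dz": 1, "ax": 0, "ay": 0, "az": 0, "jaw": 1},
  {"dx": 0, "dy": 0, "dz": 1, "ax": 0, "ay": 0, "az": 0, "jaw": 1},
  {"dx": 0, "dy": 0, "dz": 0.8, "ax": 0, "ay": 0, "az": 0, "jaw": 1},
  {"dx": 0, "dy": 0, "dz": 0.2, "ax": 0, "ay": 0, "az": 0, "jaw": 1},
  {"dx": 0, "dy": 0, "dz": 0.1, "ax": 0, "ay": 0, "az": 0, "jaw": 1},
])

```text
time: 6.63
tool_pos: [0.5774, -0.1725, 0.2474]
tcp_rot: [0.998, 0.062, -0.001, -0.001]
wrist_force: [-1.1, 0.1, -3.8]
finger_gap: 0.579
grasp_force: 25.0
```

servo_tool([
  {"dx": 0, "dy": 0, "dz": 0, "ax": 0, "ay": 0, "az": 0, "jaw": 1},
  {"dx": 0, "dy": 0, "dz": 0, "ax": 0, "ay": 0, "az": 0, "jaw": 1},
])

```text
time: 6.8
tool_pos: [0.5785, -0.1731, 0.2502]
tcp_rot: [0.998, 0.062, 0.001, 0.0]
wrist_force: [0.5, 0.4, -5.4]
finger_gap: 0.578
grasp_force: 25.0
```

```bash
python3 plan.py 576 -172.2 73.3 7.1
```

```text
t 6.80 grasp [ 578.9 -173.3   78.9] psi 7.13 tilt [ 0.0022 -0.0008] q6 1.07 gap 0.578
az 0.006 dx -0.14 dy -0.07 dz 0.28
```

servo_tool([
  {"dx": 0, "dy": 0, "dz": 0, "ax": 0, "ay": 0, "az": 0, "jaw": 1},
  {"dx": 0, "dy": 0, "dz": 0, "ax": 0, "ay": 0, "az": 0, "jaw": 1},
  {"dx": 0, "dy": 0, "dz": 0, "ax": 0, "ay": 0, "az": 0, "jaw": 1},
])

```text
time: 7.05
tool_pos: [0.5783, -0.1732, 0.2497]
tcp_rot: [0.998, 0.062, 0.001, 0.0]
wrist_force: [-0.2, -0.8, -4.4]
finger_gap: 0.578
grasp_force: 25.0
```

```bash
python3 plan.py 576 -172.2 73.3 7.1
```

```text
t 7.05 grasp [ 578.6 -173.3   78.4] psi 7.12 tilt [ 0.0015 -0.0006] q6 1.07 gap 0.578
az 0.003 dx -0.12 dy -0.07 dz 0.26
```

servo_tool([
  {"dx": -0.08, "dy": -0.03, "dz": 0.1, "ax": 0, "ay": 0, "az": 0, "jaw": 1},
  {"dx": 0, "dy": 0, "dz": 0.1, "ax": 0, "ay": 0, "az": 0, "jaw": 1},
  {"dx": 0, "dy": 0, "dz": 0.06, "ax": 0, "ay": 0, "az": 0, "jaw": 1},
  {"dx": 0, "dy": 0, "dz": 0, "ax": 0, "ay": 0, "az": 0, "jaw": 1},
  {"dx": 0, "dy": 0, "dz": 0, "ax": 0, "ay": 0, "az": 0, "jaw": 1},
])

```text
time: 7.47
tool_pos: [0.5764, -0.1728, 0.2444]
tcp_rot: [0.998, 0.062, -0.0, 0.0]
wrist_force: [-4.0, 0.6, 4.4]
finger_gap: 0.577
grasp_force: 25.0
```

```bash
python3 plan.py 577 -172.6 73.3 7.1
```

```text
t 7.47 grasp [ 576.4 -172.8   73.1] psi 7.12 tilt [-0.0001 -0.0001] q6 1.07 gap 0.577
az 0.004 dx 0.03 dy -0.01 dz -0.01
```

servo_tool([
  {"dx": 0, "dy": 0, "dz": 0, "ax": 0, "ay": 0, "az": 0, "jaw": -1},
  {"dx": 0, "dy": 0, "dz": 0, "ax": 0, "ay": 0, "az": 0, "jaw": -1},
  {"dx": 0, "dy": 0, "dz": 0, "ax": 0, "ay": 0, "az": 0, "jaw": -1},
  {"dx": 0, "dy": 0, "dz": 0, "ax": 0, "ay": 0, "az": 0, "jaw": -1},
  {"dx": 0, "dy": 0, "dz": -0.5, "ax": 0, "ay": 0, "az": 0, "jaw": -1},
])

```text
time: 7.88
tool_pos: [0.5756, -0.1724, 0.2516]
tcp_rot: [0.998, 0.062, -0.002, -0.001]
wrist_force: [-0.3, 0.9, 0.1]
finger_gap: 0.875
grasp_force: 0.0
```

servo_tool([
  {"dx": 0, "dy": 0, "dz": -1, "ax": 0, "ay": 0, "az": 0, "jaw": -1},
  {"dx": 0, "dy": 0, "dz": -1, "ax": 0, "ay": 0, "az": 0, "jaw": -1},
  {"dx": 0, "dy": 0, "dz": -1, "ax": 0, "ay": 0, "az": 0, "jaw": -1},
  {"dx": 0, "dy": 0, "dz": 0, "ax": 0, "ay": 0, "az": 0, "jaw": -1},
  {"dx": 0, "dy": 0, "dz": 0, "ax": 0, "ay": 0, "az": 0, "jaw": -1},
])

```text
time: 8.3
tool_pos: [0.5769, -0.1729, 0.3157]
tcp_rot: [0.998, 0.062, 0.002, 0.001]
wrist_force: [-0.5, 0.3, 0.4]
finger_gap: 1.002
grasp_force: 0.0
```

```bash
for p in 126 -54; do python3 plan.py 407 -186.5 80 $p; done
```

```text
t 8.30 grasp [ 577.5 -173.1  144.4] psi 7.12 tilt [ 0.0037 -0.0015] q6 1.07 gap 1.002
az -19.813 dx 4.47 dy -7.29 dz 3.22
t 8.30 grasp [ 577.5 -173.1  144.4] psi 7.12 tilt [ 0.0037 -0.0015] q6 1.07 gap 1.002
az 10.187 dx -4.47 dy 7.29 dz 3.22
```

servo_tool([
  {"dx": 0, "dy": 0, "dz": 0, "ax": 0, "ay": 0, "az": 1, "jaw": -1},
  {"dx": 0, "dy": 0, "dz": 0, "ax": 0, "ay": 0, "az": 1, "jaw": -1},
  {"dx": 0, "dy": 0, "dz": 0, "ax": 0, "ay": 0, "az": 1, "jaw": -1},
  {"dx": 0, "dy": 0, "dz": 0, "ax": 0, "ay": 0, "az": 1, "jaw": -1},
  {"dx": 0, "dy": 0, "dz": 0, "ax": 0, "ay": 0, "az": 1, "jaw": -1},
])

```text
time: 8.72
tool_pos: [0.5758, -0.1725, 0.3117]
tcp_rot: [0.98, -0.201, -0.001, -0.0]
wrist_force: [-0.8, 0.2, 0.4]
finger_gap: 0.999
grasp_force: 0.0
```

servo_tool([
  {"dx": 0, "dy": 0, "dz": 0, "ax": 0, "ay": 0, "az": 1, "jaw": -1},
  {"dx": 0, "dy": 0, "dz": 0, "ax": 0, "ay": 0, "az": 1, "jaw": -1},
  {"dx": 0, "dy": 0, "dz": 0, "ax": 0, "ay": 0, "az": 1, "jaw": -1},
  {"dx": 0, "dy": 0, "dz": 0, "ax": 0, "ay": 0, "az": 1, "jaw": -1},
  {"dx": 0, "dy": 0, "dz": 0, "ax": 0, "ay": 0, "az": 1, "jaw": -1},
])

```text
time: 9.13
tool_pos: [0.5758, -0.1725, 0.3116]
tcp_rot: [0.894, -0.448, -0.001, 0.0]
wrist_force: [0.1, -0.3, -0.5]
finger_gap: 0.999
grasp_force: 0.0
```

servo_tool([
  {"dx": -0.5, "dy": 0.9, "dz": 0, "ax": 0, "ay": 0, "az": 0.19, "jaw": -1},
  {"dx": -0.6, "dy": 1, "dz": 0, "ax": 0, "ay": 0, "az": 0, "jaw": -1},
  {"dx": -0.6, "dy": 1, "dz": 0, "ax": 0, "ay": 0, "az": 0, "jaw": -1},
  {"dx": -0.6, "dy": 1, "dz": 0, "ax": 0, "ay": 0, "az": 0, "jaw": -1},
  {"dx": -0.6, "dy": 1, "dz": 0, "ax": 0, "ay": 0, "az": 0, "jaw": -1},
])

```text
time: 9.55
tool_pos: [0.4615, -0.1835, 0.3117]
tcp_rot: [0.891, -0.454, -0.002, -0.0]
wrist_force: [-0.4, 0.1, 0.8]
finger_gap: 0.998
grasp_force: 0.0
```

servo_tool([
  {"dx": -0.6, "dy": 1, "dz": 0, "ax": 0, "ay": 0, "az": 0, "jaw": -1},
  {"dx": -0.6, "dy": 0.9, "dz": 0, "ax": 0, "ay": 0, "az": 0, "jaw": -1},
  {"dx": -0.37, "dy": 0.49, "dz": 0, "ax": 0, "ay": 0, "az": 0, "jaw": -1},
  {"dx": 0, "dy": 0, "dz": 0, "ax": 0, "ay": 0, "az": 0, "jaw": -1},
  {"dx": 0, "dy": 0, "dz": 0, "ax": 0, "ay": 0, "az": 0, "jaw": -1},
])

```text
time: 9.97
tool_pos: [0.4054, -0.1863, 0.3125]
tcp_rot: [0.891, -0.454, -0.001, -0.0]
wrist_force: [-0.5, -0.1, 0.4]
finger_gap: 1.001
grasp_force: 0.0
```

servo_tool([
  {"dx": 0, "dy": 0, "dz": 0, "ax": 0, "ay": 0, "az": 0, "jaw": -1},
  {"dx": 0, "dy": 0, "dz": 0, "ax": 0, "ay": 0, "az": 0, "jaw": -1},
])

```text
time: 10.13
tool_pos: [0.4065, -0.1864, 0.3133]
tcp_rot: [0.891, -0.454, -0.0, -0.0]
wrist_force: [0.1, 0.9, 0.6]
finger_gap: 0.996
grasp_force: 0.0
```

```bash
python3 plan.py 407 -186.5 22.5 -54; python3 - <<'E'
from h import *
p,d=read_camera("top"); q,e=read_camera("scene")
cv2.imwrite("pics/bird2.png",np.hstack([cv2.resize(p[150:300,250:400],(400,400)),cv2.resize(q[160:280,110:230],(400,400))]))
E
```

```text
t 10.13 grasp [ 406.4 -186.4  142. ] psi -53.99 tilt [-0.0003  0.0003] q6 1.96 gap 0.996
az 0.001 dx 0.02 dy -0.02 dz 5.98
```

View pics/bird2.png

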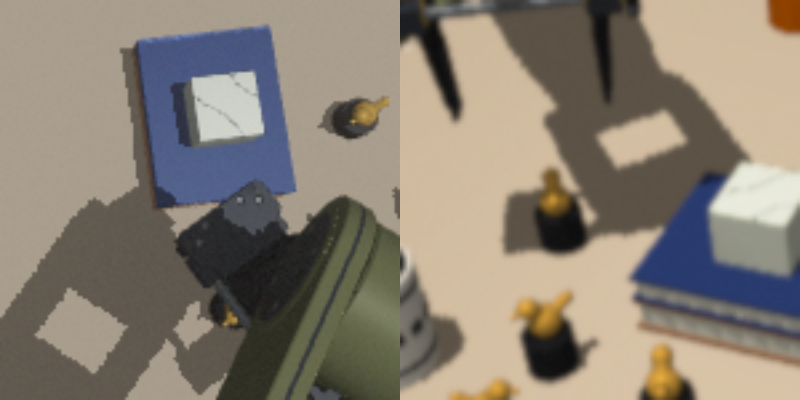

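The block sits squared on the books at crop (225,107). The fingers straddle the target bird at right crop (560,210). I'll measure the block against the books before going down.

```bash
cat > bb.py <<'E'
from h import *
def rel():
  for n in("top","scene"):
    p,d=read_camera(n); W=cloud(n,d); ok=d>0
    near=ok&(abs(W[...,0]-.576)<.1)&(abs(W[...,1]+.172)<.09)
    blue=(p[...,0].astype(int)>p[...,2].astype(int)+15)
    B=W[near&(abs(W[...,2]-.0465)<.006)&blue][:,:2]; K=W[near&(abs(W[...,2]-.0915)<.007)&~blue][:,:2]
    print(n,"books",rect(B),"block",rect(K),len(B),len(K))
if __name__=="__main__": rel()
E
python3 bb.py
```

```text
top books [ 576.6 -171.5  149.9  120.1    6.8] block [ 576.1 -172.5   55.1   54.7    6.8] 2414 598
scene books [ 574.5 -174.6  151.7  119.2    6.9] block [ 574.4 -174.    56.    57.9    7.7] 1601 470
```

servo_tool([
  {"dx": 0, "dy": 0, "dz": 1, "ax": 0, "ay": 0, "az": 0, "jaw": -1},
  {"dx": 0, "dy": 0, "dz": 1, "ax": 0, "ay": 0, "az": 0, "jaw": -1},
  {"dx": 0, "dy": 0, "dz": 1, "ax": 0, "ay": 0, "az": 0, "jaw": -1},
  {"dx": 0, "dy": 0, "dz": 0, "ax": 0, "ay": 0, "az": 0, "jaw": -1},
  {"dx": 0, "dy": 0, "dz": 0, "ax": 0, "ay": 0, "az": 0, "jaw": -1},
])

```text
time: 10.75
tool_pos: [0.4057, -0.1862, 0.2527]
tcp_rot: [0.891, -0.454, -0.001, -0.0]
wrist_force: [0.2, -0.6, 0.5]
finger_gap: 1.003
grasp_force: 0.0
```

```bash
python3 plan.py 407 -186.5 22.5 -54
```

```text
t 10.75 grasp [ 405.3 -185.9   81.4] psi -54.00 tilt [-0.0025  0.0015] q6 1.96 gap 1.003
az -0.001 dx 0.08 dy -0.05 dz 2.94
```

servo_tool([
  {"dx": 0, "dy": 0, "dz": 1, "ax": 0, "ay": 0, "az": 0, "jaw": -1},
  {"dx": 0, "dy": 0, "dz": 1, "ax": 0, "ay": 0, "az": 0, "jaw": -1},
  {"dx": 0, "dy": 0, "dz": 0.94, "ax": 0, "ay": 0, "az": 0, "jaw": -1},
  {"dx": 0, "dy": 0, "dz": 0, "ax": 0, "ay": 0, "az": 0, "jaw": 1},
  {"dx": 0, "dy": 0, "dz": 0, "ax": 0, "ay": 0, "az": 0, "jaw": 1},
], newtons=15)

```text
time: 11.17
tool_pos: [0.4062, -0.1866, 0.1954]
tcp_rot: [0.891, -0.454, -0.0, -0.0]
wrist_force: [0.9, 0.4, 0.0]
finger_gap: 0.913
grasp_force: 0.0
```

servo_tool([
  {"dx": 0, "dy": 0, "dz": 0, "ax": 0, "ay": 0, "az": 0, "jaw": 1},
  {"dx": 0, "dy": 0, "dz": 0, "ax": 0, "ay": 0, "az": 0, "jaw": 1},
  {"dx": 0, "dy": 0, "dz": 0, "ax": 0, "ay": 0, "az": 0, "jaw": 1},
  {"dx": 0, "dy": 0, "dz": 0, "ax": 0, "ay": 0, "az": 0, "jaw": 1},
  {"dx": 0, "dy": 0, "dz": 0, "ax": 0, "ay": 0, "az": 0, "jaw": 1},
])

```text
time: 11.58
tool_pos: [0.4061, -0.1866, 0.1955]
tcp_rot: [0.891, -0.454, 0.001, 0.0]
wrist_force: [-0.5, -0.2, 0.0]
finger_gap: 0.568
grasp_force: 0.0
```

servo_tool([
  {"dx": 0, "dy": 0, "dz": 0, "ax": 0, "ay": 0, "az": 0, "jaw": 1},
  {"dx": 0, "dy": 0, "dz": 0, "ax": 0, "ay": 0, "az": 0, "jaw": 1},
  {"dx": 0, "dy": 0, "dz": 0, "ax": 0, "ay": 0, "az": 0, "jaw": 1},
  {"dx": 0, "dy": 0, "dz": 0, "ax": 0, "ay": 0, "az": 0, "jaw": 1},
  {"dx": 0, "dy": 0, "dz": 0, "ax": 0, "ay": 0, "az": 0, "jaw": 1},
])

```text
time: 12.0
tool_pos: [0.4059, -0.1864, 0.1948]
tcp_rot: [0.891, -0.454, -0.0, -0.0]
wrist_force: [0.0, 1.0, 0.8]
finger_gap: 0.355
grasp_force: 15.0
```

```bash
python3 plan.py 576.2 -172.9 145 -54
```

```text
t 12.00 grasp [ 406.  -186.4   23.5] psi -54.02 tilt [0.0001 0.0002] q6 1.96 gap 0.355
az -0.004 dx 4.46 dy -7.28 dz -6.07
```

servo_tool([
  {"dx": 0, "dy": 0, "dz": -0.5, "ax": 0, "ay": 0, "az": 0, "jaw": 1},
  {"dx": 0, "dy": 0, "dz": -1, "ax": 0, "ay": 0, "az": 0, "jaw": 1},
  {"dx": 0, "dy": 0, "dz": -1, "ax": 0, "ay": 0, "az": 0, "jaw": 1},
  {"dx": 0, "dy": 0, "dz": -1, "ax": 0, "ay": 0, "az": 0, "jaw": 1},
  {"dx": 0, "dy": 0, "dz": -1, "ax": 0, "ay": 0, "az": 0, "jaw": 1},
])

```text
time: 12.42
tool_pos: [0.4056, -0.1863, 0.2859]
tcp_rot: [0.891, -0.454, -0.0, 0.0]
wrist_force: [0.5, -0.5, -1.9]
finger_gap: 0.353
grasp_force: 15.0
```

servo_tool([
  {"dx": 0.5, "dy": -0.8, "dz": -1, "ax": 0, "ay": 0, "az": 0, "jaw": 1},
  {"dx": 0.6, "dy": -1, "dz": -0.77, "ax": 0, "ay": 0, "az": 0, "jaw": 1},
  {"dx": 0.6, "dy": -1, "dz": 0, "ax": 0, "ay": 0, "az": 0, "jaw": 1},
  {"dx": 0.6, "dy": -1, "dz": 0, "ax": 0, "ay": 0, "az": 0, "jaw": 1},
  {"dx": 0.6, "dy": -1, "dz": 0, "ax": 0, "ay": 0, "az": 0, "jaw": 1},
])

```text
time: 12.83
tool_pos: [0.5186, -0.1767, 0.3211]
tcp_rot: [0.891, -0.454, 0.0, 0.0]
wrist_force: [0.3, -0.1, -1.7]
finger_gap: 0.354
grasp_force: 15.0
```

servo_tool([
  {"dx": 0.6, "dy": -1, "dz": 0, "ax": 0, "ay": 0, "az": 0, "jaw": 1},
  {"dx": 0.5, "dy": -0.8, "dz": 0, "ax": 0, "ay": 0, "az": 0, "jaw": 1},
  {"dx": 0.3, "dy": -0.5, "dz": 0, "ax": 0, "ay": 0, "az": 0, "jaw": 1},
  {"dx": 0.16, "dy": -0.18, "dz": 0, "ax": 0, "ay": 0, "az": 0, "jaw": 1},
  {"dx": 0, "dy": 0, "dz": 0, "ax": 0, "ay": 0, "az": 0, "jaw": 1},
])

```text
time: 13.25
tool_pos: [0.5765, -0.173, 0.3201]
tcp_rot: [0.891, -0.454, -0.0, 0.0]
wrist_force: [-0.6, -0.1, -1.5]
finger_gap: 0.358
grasp_force: 15.0
```

servo_tool([
  {"dx": 0, "dy": 0, "dz": 0.5, "ax": 0, "ay": 0, "az": 0, "jaw": 1},
  {"dx": 0, "dy": 0, "dz": 0.5, "ax": 0, "ay": 0, "az": 0, "jaw": 1},
  {"dx": 0, "dy": 0, "dz": 0, "ax": 0, "ay": 0, "az": 0, "jaw": 1},
  {"dx": 0, "dy": 0, "dz": 0, "ax": 0, "ay": 0, "az": 0, "jaw": 1},
  {"dx": 0, "dy": 0, "dz": 0, "ax": 0, "ay": 0, "az": 0, "jaw": 1},
])

```text
time: 13.67
tool_pos: [0.5756, -0.1731, 0.2997]
tcp_rot: [0.891, -0.454, -0.0, 0.0]
wrist_force: [-0.3, -0.7, -1.3]
finger_gap: 0.355
grasp_force: 15.0
```

```bash
python3 plan.py 576.2 -172.9 114.7 -54; python3 - <<'E'
from h import *
q,d=read_camera("scene"); W=cloud("scene",d)
m=(W[...,2]>.096)&(W[...,2]<.17)&(d>0)&(abs(W[...,0]-.575)<.03)&(abs(W[...,1]+.173)<.03)
K=W[m&(q.astype(int)[...,2]>q.astype(int)[...,0]+40)]; print("brass",len(K),np.round(np.percentile(K,[2,50,98],axis=0)*1e3))
cv2.imwrite("pics/bird3.png",cv2.resize(q[170:250,170:270],(800,600),interpolation=2))
E
```

```text
t 13.67 grasp [ 575.5 -173.1  128.4] psi -54.04 tilt [-0.0008  0.0003] q6 2.13 gap 0.355
az -0.007 dx 0.01 dy -0.04 dz 0.69
brass 123 [[ 565. -191.  137.]
 [ 576. -178.  155.]
 [ 588. -168.  167.]]
```

View pics/bird3.png

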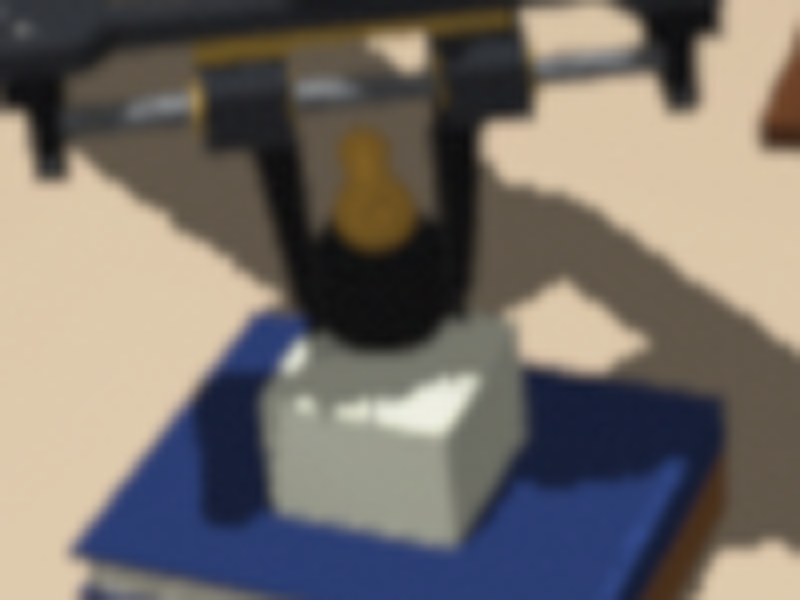

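The bird hangs upright between the fingers, over the middle of the block, at crop (375,270).

servo_tool([
  {"dx": 0, "dy": -0.02, "dz": 0.3, "ax": 0, "ay": 0, "az": 0, "jaw": 1},
  {"dx": 0, "dy": 0, "dz": 0.2, "ax": 0, "ay": 0, "az": 0, "jaw": 1},
  {"dx": 0, "dy": 0, "dz": 0.15, "ax": 0, "ay": 0, "az": 0, "jaw": 1},
  {"dx": 0, "dy": 0, "dz": 0, "ax": 0, "ay": 0, "az": 0, "jaw": 1},
  {"dx": 0, "dy": 0, "dz": 0, "ax": 0, "ay": 0, "az": 0, "jaw": 1},
])

```text
time: 14.13
tool_pos: [0.5764, -0.1728, 0.2867]
tcp_rot: [0.891, -0.454, -0.0, 0.0]
wrist_force: [0.2, -0.3, -1.3]
finger_gap: 0.358
grasp_force: 15.0
```

```bash
python3 plan.py 576.2 -172.9 114.5 -54
```

```text
t 14.13 grasp [ 576.2 -172.7  115.4] psi -54.01 tilt [-0.0007  0.0003] q6 2.13 gap 0.358
az -0.002 dx 0.01 dy 0.01 dz 0.05
```

servo_tool([
  {"dx": 0, "dy": 0, "dz": 0.06, "ax": 0, "ay": 0, "az": 0, "jaw": 1},
  {"dx": 0, "dy": 0, "dz": 0, "ax": 0, "ay": 0, "az": 0, "jaw": 1},
  {"dx": 0, "dy": 0, "dz": 0, "ax": 0, "ay": 0, "az": 0, "jaw": 1},
])

```text
time: 14.38
tool_pos: [0.5765, -0.1728, 0.286]
tcp_rot: [0.891, -0.454, 0.0, 0.0]
wrist_force: [-0.2, -0.1, -1.4]
finger_gap: 0.349
grasp_force: 15.0
```

```bash
python3 plan.py 576.2 -172.9 114.5 -54; python3 -c "from bench import *;print(get_state()['wrist_force'])"
```

```text
t 14.38 grasp [ 576.5 -172.8  114.7] psi -54.02 tilt [ 0. -0.] q6 2.13 gap 0.349
az -0.003 dx -0.01 dy 0.01 dz 0.01
[-0.1738471  -0.0670063  -1.38391388]
```

servo_tool([
  {"dx": 0, "dy": 0, "dz": 0.05, "ax": 0, "ay": 0, "az": 0, "jaw": 1},
  {"dx": 0, "dy": 0, "dz": 0, "ax": 0, "ay": 0, "az": 0, "jaw": 1},
  {"dx": 0, "dy": 0, "dz": 0, "ax": 0, "ay": 0, "az": 0, "jaw": 1},
])

```text
time: 14.63
tool_pos: [0.5766, -0.1729, 0.2858]
tcp_rot: [0.891, -0.454, 0.0, -0.0]
wrist_force: [-2.4, 0.9, 3.4]
finger_gap: 0.354
grasp_force: 15.0
```

servo_tool([
  {"dx": 0, "dy": 0, "dz": -0.05, "ax": 0, "ay": 0, "az": 0, "jaw": -1},
  {"dx": 0, "dy": 0, "dz": 0, "ax": 0, "ay": 0, "az": 0, "jaw": -1},
  {"dx": 0, "dy": 0, "dz": 0, "ax": 0, "ay": 0, "az": 0, "jaw": -1},
  {"dx": 0, "dy": 0, "dz": 0, "ax": 0, "ay": 0, "az": 0, "jaw": -1},
  {"dx": 0, "dy": 0, "dz": 0, "ax": 0, "ay": 0, "az": 0, "jaw": -1},
])

```text
time: 15.05
tool_pos: [0.5764, -0.1728, 0.2858]
tcp_rot: [0.891, -0.454, -0.0, 0.0]
wrist_force: [0.3, -0.3, -0.9]
finger_gap: 0.644
grasp_force: 0.0
```

servo_tool([
  {"dx": 0, "dy": 0, "dz": 0, "ax": 0, "ay": 0, "az": 0, "jaw": -1},
  {"dx": 0, "dy": 0, "dz": -0.5, "ax": 0, "ay": 0, "az": 0, "jaw": -1},
  {"dx": 0, "dy": 0, "dz": -1, "ax": 0, "ay": 0, "az": 0, "jaw": -1},
  {"dx": 0, "dy": 0, "dz": -1, "ax": 0, "ay": 0, "az": 0, "jaw": -1},
  {"dx": 0, "dy": 0, "dz": -1, "ax": 0, "ay": 0, "az": 0, "jaw": -1},
])

```text
time: 15.47
tool_pos: [0.5764, -0.1728, 0.3573]
tcp_rot: [0.891, -0.454, -0.0, -0.0]
wrist_force: [0.4, -0.8, 0.4]
finger_gap: 0.979
grasp_force: 0.0
```

servo_tool([
  {"dx": 0, "dy": 0, "dz": -1, "ax": 0, "ay": 0, "az": 0, "jaw": -1},
  {"dx": 0, "dy": 0, "dz": -0.3, "ax": 0, "ay": 0, "az": -1, "jaw": -1},
  {"dx": 0, "dy": 0, "dz": 0, "ax": 0, "ay": 0, "az": -1, "jaw": -1},
  {"dx": 0, "dy": 0, "dz": 0, "ax": 0, "ay": 0, "az": -1, "jaw": -1},
  {"dx": 0, "dy": 0, "dz": 0, "ax": 0, "ay": 0, "az": -1, "jaw": -1},
])

```text
time: 15.88
tool_pos: [0.5765, -0.1728, 0.3833]
tcp_rot: [0.967, -0.256, 0.001, 0.0]
wrist_force: [-0.7, 0.1, -0.9]
finger_gap: 1.0
grasp_force: 0.0
```

servo_tool([
  {"dx": 0, "dy": 0, "dz": 0, "ax": 0, "ay": 0, "az": -1, "jaw": -1},
  {"dx": 0, "dy": 0, "dz": 0, "ax": 0, "ay": 0, "az": -1, "jaw": -1},
  {"dx": 0, "dy": 0, "dz": 0, "ax": 0, "ay": 0, "az": -1, "jaw": -1},
  {"dx": 0, "dy": 0, "dz": 0, "ax": 0, "ay": 0, "az": -1, "jaw": -1},
  {"dx": 0, "dy": 0, "dz": 0, "ax": 0, "ay": 0, "az": -1, "jaw": -1},
])

```text
time: 16.3
tool_pos: [0.5765, -0.1728, 0.3829]
tcp_rot: [1.0, 0.002, 0.0, 0.0]
wrist_force: [-0.0, 0.0, -0.5]
finger_gap: 1.0
grasp_force: 0.0
```

servo_tool([
  {"dx": 0, "dy": 0, "dz": 0, "ax": 0, "ay": 0, "az": -1, "jaw": -1},
  {"dx": 0, "dy": 0, "dz": 0, "ax": 0, "ay": 0, "az": -1, "jaw": -1},
  {"dx": 0, "dy": 0, "dz": 0, "ax": 0, "ay": 0, "az": -1, "jaw": -1},
  {"dx": 0, "dy": 0, "dz": 0, "ax": 0, "ay": 0, "az": -1, "jaw": -1},
  {"dx": 0, "dy": 0, "dz": 0, "ax": 0, "ay": 0, "az": -1, "jaw": -1},
])

```text
time: 16.72
tool_pos: [0.5765, -0.1728, 0.3829]
tcp_rot: [0.965, 0.261, 0.0, 0.0]
wrist_force: [0.0, 0.1, 0.1]
finger_gap: 1.0
grasp_force: 0.0
```

servo_tool([
  {"dx": 0, "dy": 0, "dz": 0, "ax": 0, "ay": 0, "az": -1, "jaw": -1},
  {"dx": 0, "dy": 0, "dz": 0, "ax": 0, "ay": 0, "az": -1, "jaw": -1},
  {"dx": 0, "dy": 0, "dz": 0, "ax": 0, "ay": 0, "az": -1, "jaw": -1},
  {"dx": 0, "dy": 0, "dz": 0, "ax": 0, "ay": 0, "az": -0.3, "jaw": -1},
  {"dx": 0, "dy": 0, "dz": 0, "ax": 0, "ay": 0, "az": 0, "jaw": -1},
])

```text
time: 17.13
tool_pos: [0.5765, -0.1728, 0.3828]
tcp_rot: [0.907, 0.421, 0.0, 0.0]
wrist_force: [-0.3, -0.9, -0.2]
finger_gap: 1.0
grasp_force: 0.0
```

```bash
python3 plan.py 378.5 -332.5 60 50
```

```text
t 17.13 grasp [ 576.6 -172.9  211.5] psi 49.81 tilt [ 0.0008 -0.0004] q6 0.32 gap 1.000
az -0.032 dx -12.48 dy -2.46 dz 7.58
```

servo_tool([
  {"dx": -0.9, "dy": -0.2, "dz": 0, "ax": 0, "ay": 0, "az": 0, "jaw": -1},
  {"dx": -1, "dy": -0.2, "dz": 0, "ax": 0, "ay": 0, "az": 0, "jaw": -1},
  {"dx": -1, "dy": -0.2, "dz": 0, "ax": 0, "ay": 0, "az": 0, "jaw": -1},
  {"dx": -1, "dy": -0.2, "dz": 0, "ax": 0, "ay": 0, "az": 0, "jaw": -1},
  {"dx": -1, "dy": -0.2, "dz": 0, "ax": 0, "ay": 0, "az": 0, "jaw": -1},
])

```text
time: 17.55
tool_pos: [0.4972, -0.2352, 0.3826]
tcp_rot: [0.907, 0.42, 0.0, 0.0]
wrist_force: [-0.8, 0.1, 0.3]
finger_gap: 1.0
grasp_force: 0.0
```

servo_tool([
  {"dx": -1, "dy": -0.2, "dz": 0, "ax": 0, "ay": 0, "az": 0, "jaw": -1},
  {"dx": -1, "dy": -0.2, "dz": 0, "ax": 0, "ay": 0, "az": 0, "jaw": -1},
  {"dx": -1, "dy": -0.2, "dz": 0, "ax": 0, "ay": 0, "az": 0, "jaw": -1},
  {"dx": -1, "dy": -0.2, "dz": 0, "ax": 0, "ay": 0, "az": 0, "jaw": -1},
  {"dx": -1, "dy": -0.2, "dz": 0.7, "ax": 0, "ay": 0, "az": 0, "jaw": -1},
])

```text
time: 17.97
tool_pos: [0.4179, -0.2993, 0.3716]
tcp_rot: [0.907, 0.42, 0.001, 0.003]
wrist_force: [0.7, -0.4, 0.8]
finger_gap: 1.002
grasp_force: 0.0
```

servo_tool([
  {"dx": -1, "dy": -0.2, "dz": 1, "ax": 0, "ay": 0, "az": 0, "jaw": -1},
  {"dx": -1, "dy": -0.2, "dz": 1, "ax": 0, "ay": 0, "az": 0, "jaw": -1},
  {"dx": -0.58, "dy": -0.06, "dz": 1, "ax": 0, "ay": 0, "az": 0, "jaw": -1},
  {"dx": 0, "dy": 0, "dz": 0, "ax": 0, "ay": 0, "az": 0, "jaw": -1},
  {"dx": 0, "dy": 0, "dz": 0, "ax": 0, "ay": 0, "az": 0, "jaw": -1},
])

```text
time: 18.38
tool_pos: [0.3773, -0.3316, 0.3075]
tcp_rot: [0.908, 0.42, -0.0, -0.001]
wrist_force: [0.5, 1.3, 0.0]
finger_gap: 1.0
grasp_force: 0.0
```

servo_tool([
  {"dx": 0, "dy": 0, "dz": 0, "ax": 0, "ay": 0, "az": 0, "jaw": -1},
  {"dx": 0, "dy": 0, "dz": 0, "ax": 0, "ay": 0, "az": 0, "jaw": -1},
])

```text
time: 18.55
tool_pos: [0.3787, -0.3317, 0.31]
tcp_rot: [0.907, 0.421, 0.001, 0.001]
wrist_force: [0.4, -0.1, 0.2]
finger_gap: 1.0
grasp_force: 0.0
```

```bash
python3 plan.py 378.5 -332.5 60 50; python3 - <<'E'
from h import *
p,d=read_camera("top"); q,e=read_camera("scene")
cv2.imwrite("pics/cup.png",np.hstack([cv2.resize(p[150:330,260:440],(400,400)),cv2.resize(q[150:300,90:240],(400,400))]))
W=cloud("top",d); m=(d>0)&(abs(W[...,0]-.576)<.04)&(abs(W[...,1]+.172)<.04)
K=W[m&(W[...,2]>.105)]; print("bird",np.round(np.percentile(K,[1,50,99],axis=0)*1e3,1),rect(K[K[:,2]>.125][:,:2]))
K=W[m&(abs(W[...,2]-.0915)<.007)]; print("block",rect(K[:,:2]))
W=cloud("scene",e); K=W[(e>0)&(abs(W[...,0]-.576)<.04)&(abs(W[...,1]+.172)<.04)&(W[...,2]>.096)&(W[...,2]<.119)]; print("plinth",circ(K[:,:2],17))
E
```

```text
t 18.55 grasp [ 379.1 -332.1  138.7] psi 49.82 tilt [ 0.0023 -0.0022] q6 -0.12 gap 1.000
az -0.031 dx -0.04 dy -0.01 dz 3.93
bird [[ 561.5 -188.9  107.4]
 [ 575.1 -170.   125.1]
 [ 593.1 -157.   152.4]] [ 578.8 -174.7   21.4   37.7   13.8]
block [ 576.5 -173.1   55.2   55.4    7.7]
plinth (array([ 575.3, -173.6]), 0.56)
```

View pics/cup.png

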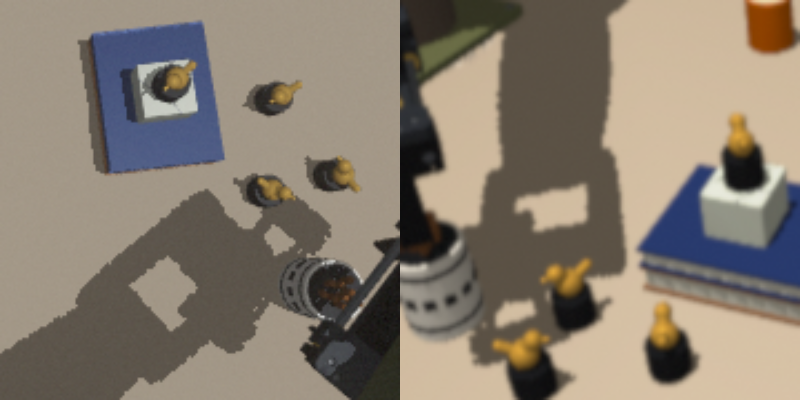

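The bird stands central on the block at left crop (173,82). The fingers are above the cup at (335,285).

servo_tool([
  {"dx": -0.03, "dy": 0, "dz": 1, "ax": 0, "ay": 0, "az": 0, "jaw": -1},
  {"dx": 0, "dy": 0, "dz": 1, "ax": 0, "ay": 0, "az": 0, "jaw": -1},
  {"dx": 0, "dy": 0, "dz": 1, "ax": 0, "ay": 0, "az": 0, "jaw": -1},
  {"dx": 0, "dy": 0, "dz": 0.85, "ax": 0, "ay": 0, "az": 0, "jaw": -1},
  {"dx": 0, "dy": 0, "dz": 0, "ax": 0, "ay": 0, "az": 0, "jaw": -1},
], newtons=20)

```text
time: 19.07
tool_pos: [0.3768, -0.3308, 0.228]
tcp_rot: [0.907, 0.421, -0.001, -0.003]
wrist_force: [-0.1, 1.3, 0.3]
finger_gap: 0.998
grasp_force: 0.0
```

servo_tool([
  {"dx": 0, "dy": 0, "dz": 0, "ax": 0, "ay": 0, "az": 0, "jaw": 1},
  {"dx": 0, "dy": 0, "dz": 0, "ax": 0, "ay": 0, "az": 0, "jaw": 1},
  {"dx": 0, "dy": 0, "dz": 0, "ax": 0, "ay": 0, "az": 0, "jaw": 1},
  {"dx": 0, "dy": 0, "dz": 0, "ax": 0, "ay": 0, "az": 0, "jaw": 1},
  {"dx": 0, "dy": 0, "dz": 0, "ax": 0, "ay": 0, "az": 0, "jaw": 1},
])

```text
time: 19.48
tool_pos: [0.3777, -0.3324, 0.2322]
tcp_rot: [0.907, 0.421, 0.0, 0.001]
wrist_force: [0.4, -0.5, 0.9]
finger_gap: 0.705
grasp_force: 0.0
```

servo_tool([
  {"dx": 0, "dy": 0, "dz": 0, "ax": 0, "ay": 0, "az": 0, "jaw": 1},
  {"dx": 0, "dy": 0, "dz": 0, "ax": 0, "ay": 0, "az": 0, "jaw": 1},
  {"dx": 0, "dy": 0, "dz": 0, "ax": 0, "ay": 0, "az": 0, "jaw": 1},
])

```text
time: 19.73
tool_pos: [0.3776, -0.3324, 0.2317]
tcp_rot: [0.907, 0.421, 0.0, 0.001]
wrist_force: [0.7, 0.6, 2.9]
finger_gap: 0.628
grasp_force: 20.0
```

```bash
python3 plan.py 583.3 212.3 215 100.75
```

```text
t 19.73 grasp [ 377.7 -332.5   60.4] psi 49.78 tilt [ 0.0008 -0.0008] q6 -0.13 gap 0.628
az -8.495 dx 24.84 dy 15.18 dz -7.73
```

servo_tool([
  {"dx": 0, "dy": 0, "dz": -0.4, "ax": 0, "ay": 0, "az": 0, "jaw": 1},
  {"dx": 0, "dy": 0, "dz": -0.9, "ax": 0, "ay": 0, "az": 0, "jaw": 1},
  {"dx": 0, "dy": 0, "dz": -0.9, "ax": 0, "ay": 0, "az": -0.5, "jaw": 1},
  {"dx": 0, "dy": 0, "dz": -0.9, "ax": 0, "ay": 0, "az": -1, "jaw": 1},
  {"dx": 0, "dy": 0, "dz": -0.9, "ax": 0, "ay": 0, "az": -1, "jaw": 1},
])

```text
time: 20.15
tool_pos: [0.3769, -0.3316, 0.3109]
tcp_rot: [0.843, 0.538, -0.0, -0.001]
wrist_force: [0.5, -0.1, -3.3]
finger_gap: 0.626
grasp_force: 20.0
```

servo_tool([
  {"dx": 0, "dy": 0, "dz": -0.9, "ax": 0, "ay": 0, "az": -1, "jaw": 1},
  {"dx": 0, "dy": 0, "dz": -0.9, "ax": 0, "ay": 0, "az": -1, "jaw": 1},
  {"dx": 0, "dy": 0, "dz": -0.9, "ax": 0, "ay": 0, "az": -1, "jaw": 1},
  {"dx": 0, "dy": 0, "dz": -0.7, "ax": 0, "ay": 0, "az": -1, "jaw": 1},
  {"dx": 0, "dy": 0, "dz": -0.33, "ax": 0, "ay": 0, "az": -1, "jaw": 1},
])

```text
time: 20.57
tool_pos: [0.3773, -0.3321, 0.3874]
tcp_rot: [0.675, 0.738, -0.0, 0.001]
wrist_force: [0.4, -0.1, -3.7]
finger_gap: 0.63
grasp_force: 20.0
```

servo_tool([
  {"dx": 0, "dy": 0, "dz": 0, "ax": 0, "ay": 0, "az": -1, "jaw": 1},
  {"dx": 0.4, "dy": 0.24, "dz": 0, "ax": 0, "ay": 0, "az": 0, "jaw": 1},
  {"dx": 0.8, "dy": 0.49, "dz": 0, "ax": 0, "ay": 0, "az": 0, "jaw": 1},
  {"dx": 1, "dy": 0.61, "dz": 0, "ax": 0, "ay": 0, "az": 0, "jaw": 1},
  {"dx": 1, "dy": 0.61, "dz": 0, "ax": 0, "ay": 0, "az": 0, "jaw": 1},
])

```text
time: 20.98
tool_pos: [0.4035, -0.2606, 0.3843]
tcp_rot: [0.639, 0.769, 0.0, -0.001]
wrist_force: [-0.3, -0.4, -2.9]
finger_gap: 0.625
grasp_force: 20.0
```

servo_tool([
  {"dx": 1, "dy": 0.61, "dz": 0, "ax": 0, "ay": 0, "az": 0, "jaw": 1},
  {"dx": 1, "dy": 0.61, "dz": 0, "ax": 0, "ay": 0, "az": 0, "jaw": 1},
  {"dx": 1, "dy": 0.61, "dz": 0, "ax": 0, "ay": 0, "az": 0, "jaw": 1},
  {"dx": 1, "dy": 0.61, "dz": 0, "ax": 0, "ay": 0, "az": 0, "jaw": 1},
  {"dx": 1, "dy": 0.61, "dz": 0, "ax": 0, "ay": 0, "az": 0, "jaw": 1},
])

```text
time: 21.4
tool_pos: [0.4446, -0.1504, 0.3844]
tcp_rot: [0.639, 0.769, -0.0, -0.001]
wrist_force: [0.9, -0.0, -4.0]
finger_gap: 0.627
grasp_force: 20.0
```

servo_tool([
  {"dx": 1, "dy": 0.61, "dz": 0, "ax": 0, "ay": 0, "az": 0, "jaw": 1},
  {"dx": 1, "dy": 0.61, "dz": 0, "ax": 0, "ay": 0, "az": 0, "jaw": 1},
  {"dx": 1, "dy": 0.61, "dz": 0, "ax": 0, "ay": 0, "az": 0, "jaw": 1},
  {"dx": 1, "dy": 0.61, "dz": 0, "ax": 0, "ay": 0, "az": 0, "jaw": 1},
  {"dx": 1, "dy": 0.61, "dz": 0, "ax": 0, "ay": 0, "az": 0, "jaw": 1},
])

```text
time: 21.82
tool_pos: [0.4857, -0.0408, 0.3843]
tcp_rot: [0.639, 0.77, -0.0, -0.001]
wrist_force: [1.7, 0.1, -2.4]
finger_gap: 0.628
grasp_force: 20.0
```

```bash
python3 plan.py 583.3 212.3 215 100.75
```

```text
t 21.82 grasp [485.2 -40.7 213. ] psi 100.62 tilt [-0.0025  0.0008] q6 -0.38 gap 0.628
az -0.021 dx 11.51 dy 7.18 dz -0.10
```

servo_tool([
  {"dx": 1, "dy": 0.61, "dz": 0, "ax": 0, "ay": 0, "az": 0, "jaw": 1},
  {"dx": 1, "dy": 0.61, "dz": 0, "ax": 0, "ay": 0, "az": 0, "jaw": 1},
  {"dx": 1, "dy": 0.61, "dz": 0, "ax": 0, "ay": 0, "az": 0, "jaw": 1},
  {"dx": 1, "dy": 0.61, "dz": 0, "ax": 0, "ay": 0, "az": 0, "jaw": 1},
  {"dx": 1, "dy": 0.61, "dz": 0, "ax": 0, "ay": 0, "az": 0, "jaw": 1},
])

```text
time: 22.23
tool_pos: [0.5268, 0.0688, 0.3842]
tcp_rot: [0.639, 0.77, -0.001, -0.001]
wrist_force: [1.2, 0.3, -3.0]
finger_gap: 0.633
grasp_force: 20.0
```

servo_tool([
  {"dx": 1, "dy": 0.61, "dz": 0, "ax": 0, "ay": 0, "az": 0, "jaw": 1},
  {"dx": 1, "dy": 0.61, "dz": 0, "ax": 0, "ay": 0, "az": 0, "jaw": 1},
  {"dx": 1, "dy": 0.61, "dz": 0, "ax": 0, "ay": 0, "az": 0, "jaw": 1},
  {"dx": 1, "dy": 0.61, "dz": 0, "ax": 0, "ay": 0, "az": 0, "jaw": 1},
  {"dx": 1, "dy": 0.61, "dz": 0, "ax": 0, "ay": 0, "az": 0, "jaw": 1},
])

```text
time: 22.65
tool_pos: [0.5679, 0.1783, 0.3841]
tcp_rot: [0.639, 0.77, -0.001, -0.001]
wrist_force: [0.2, -0.2, -4.1]
finger_gap: 0.626
grasp_force: 20.0
```

servo_tool([
  {"dx": 0.9, "dy": 0.55, "dz": 0, "ax": 0, "ay": 0, "az": 0, "jaw": 1},
  {"dx": 0.5, "dy": 0.33, "dz": 0, "ax": 0, "ay": 0, "az": 0, "jaw": 1},
  {"dx": 0.24, "dy": 0.15, "dz": 0, "ax": 0, "ay": 0, "az": 0, "jaw": 1},
  {"dx": 0, "dy": 0, "dz": 0, "ax": 0, "ay": 0, "az": 0, "jaw": 1},
  {"dx": 0, "dy": 0, "dz": 0, "ax": 0, "ay": 0, "az": 0, "jaw": 1},
])

```text
time: 23.07
tool_pos: [0.5823, 0.2124, 0.385]
tcp_rot: [0.638, 0.77, -0.001, -0.0]
wrist_force: [0.3, 0.2, -2.9]
finger_gap: 0.625
grasp_force: 20.0
```

servo_tool([
  {"dx": 0, "dy": 0, "dz": 0.7, "ax": 0, "ay": 0, "az": 0, "jaw": 1},
  {"dx": 0, "dy": 0, "dz": 0, "ax": 0, "ay": 0, "az": 0, "jaw": 1},
  {"dx": 0, "dy": 0, "dz": 0, "ax": 0, "ay": 0, "az": 0, "jaw": 1},
  {"dx": 0, "dy": 0, "dz": 0, "ax": 0, "ay": 0, "az": 0, "jaw": 1},
])

```text
time: 23.4
tool_pos: [0.5824, 0.2121, 0.3709]
tcp_rot: [0.638, 0.77, -0.0, -0.0]
wrist_force: [0.0, -0.2, -3.1]
finger_gap: 0.627
grasp_force: 20.0
```

```bash
python3 plan.py 583.3 212.3 76 100.75; python3 - <<'E'
from h import *
q,d=read_camera("scene"); W=cloud("scene",d)
V=W[(d>0)&(abs(W[...,0]-.583)<.06)&(W[...,2]>.06)&(W[...,2]<.112)]
blue=lambda: (q[...,0].astype(int)>q[...,2].astype(int)+25)
for n,D,P in(("scene",d,q),):
    for s in(1,-1):
        m=(D>0)&blue()&(abs(W[...,1]-.213-s*.095)<.04)&(W[...,2]>.085)&(W[...,2]<.115); print("vase top",s,np.round(W[m].mean(0)*1e3,1),m.sum())
C=silhouettes("cup","scene")
for r in C[:2]:
    P=W[r["mask"]&(d>0)]; P=P[(P[:,2]>.145)&(P[:,2]<.205)]; print(r["confidence"],r["centre"],len(P), circ(P[:,:2],30.5) if len(P)>20 else "")
cv2.imwrite("pics/cup2.png",cv2.resize(q[60:210,190:390],(800,600),interpolation=2))
E
```

```text
t 23.40 grasp [582.2 212.  199.6] psi 100.73 tilt [-0.0011 -0.0003] q6 0.08 gap 0.627
az -0.004 dx 0.00 dy 0.06 dz 6.18
vase top 1 [569.5 298.5  85.9] 1
vase top -1 [601.3 115.6 102.2] 85
0.61 [286.7, 112.2] 441 (array([579.6, 212.5]), 0.95)
0.59 [230.1, 155.1] 0
```

View pics/cup2.png

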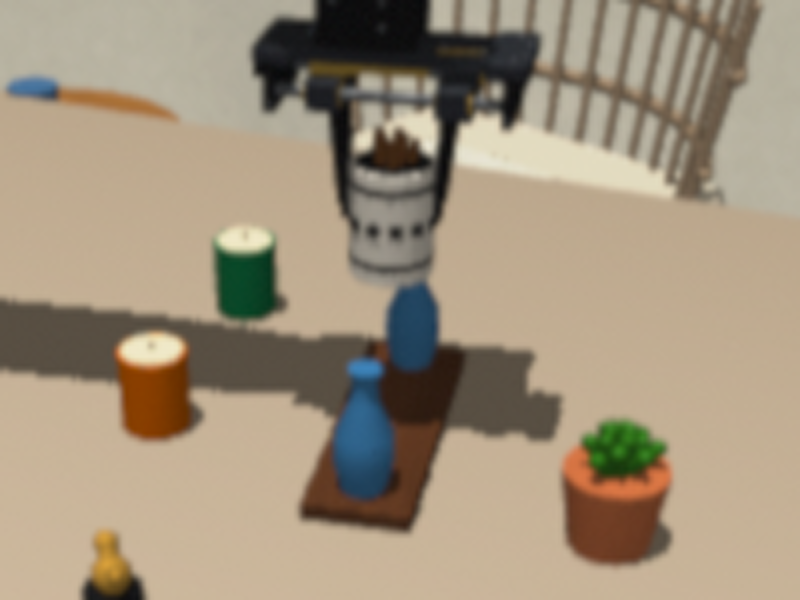

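The cup hangs upright between the vases at crop (390,215), clear above them. A small correction, then I lower it.

servo_tool([
  {"dx": 0.06, "dy": 0.08, "dz": 0.7, "ax": 0, "ay": 0, "az": 0, "jaw": 1},
  {"dx": 0, "dy": 0, "dz": 1, "ax": 0, "ay": 0, "az": 0, "jaw": 1},
  {"dx": 0, "dy": 0, "dz": 1, "ax": 0, "ay": 0, "az": 0, "jaw": 1},
  {"dx": 0, "dy": 0, "dz": 1, "ax": 0, "ay": 0, "az": 0, "jaw": 1},
  {"dx": 0, "dy": 0, "dz": 1, "ax": 0, "ay": 0, "az": 0, "jaw": 1},
])

```text
time: 23.92
tool_pos: [0.5838, 0.2142, 0.2759]
tcp_rot: [0.638, 0.77, 0.0, -0.0]
wrist_force: [0.4, 1.1, -3.2]
finger_gap: 0.629
grasp_force: 20.0
```

servo_tool([
  {"dx": 0, "dy": 0, "dz": 0.7, "ax": 0, "ay": 0, "az": 0, "jaw": 1},
  {"dx": 0, "dy": 0, "dz": 0.3, "ax": 0, "ay": 0, "az": 0, "jaw": 1},
  {"dx": 0, "dy": 0, "dz": 0, "ax": 0, "ay": 0, "az": 0, "jaw": 1},
  {"dx": 0, "dy": 0, "dz": 0, "ax": 0, "ay": 0, "az": 0, "jaw": 1},
  {"dx": 0, "dy": 0, "dz": 0, "ax": 0, "ay": 0, "az": 0, "jaw": 1},
])

```text
time: 24.33
tool_pos: [0.5847, 0.2144, 0.2592]
tcp_rot: [0.638, 0.77, 0.001, 0.001]
wrist_force: [0.9, -0.8, -3.5]
finger_gap: 0.629
grasp_force: 20.0
```

```bash
python3 plan.py 583.5 213.5 75.4 100.75
```

```text
t 24.33 grasp [585.2 214.5  87.9] psi 100.78 tilt [0.0028 0.0008] q6 0.08 gap 0.629
az 0.005 dx -0.04 dy -0.09 dz 0.62
```

servo_tool([
  {"dx": 0, "dy": -0.03, "dz": 0.25, "ax": 0, "ay": 0, "az": 0, "jaw": 1},
  {"dx": 0, "dy": 0, "dz": 0.15, "ax": 0, "ay": 0, "az": 0, "jaw": 1},
  {"dx": 0, "dy": 0, "dz": 0, "ax": 0, "ay": 0, "az": 0, "jaw": 1},
  {"dx": 0, "dy": 0, "dz": 0, "ax": 0, "ay": 0, "az": 0, "jaw": 1},
  {"dx": 0, "dy": 0, "dz": 0, "ax": 0, "ay": 0, "az": 0, "jaw": 1},
])

```text
time: 24.75
tool_pos: [0.5834, 0.2141, 0.2497]
tcp_rot: [0.638, 0.77, 0.0, 0.0]
wrist_force: [0.8, -0.4, -2.7]
finger_gap: 0.626
grasp_force: 20.0
```

```bash
python3 plan.py 583.5 213.5 75.4 100.75
```

```text
t 24.75 grasp [583.4 214.1  78.4] psi 100.78 tilt [0.0002 0.0001] q6 0.08 gap 0.626
az 0.005 dx -0.03 dy -0.00 dz 0.15
```

servo_tool([
  {"dx": -0.02, "dy": 0, "dz": 0.1, "ax": 0, "ay": 0, "az": 0, "jaw": 1},
  {"dx": 0, "dy": 0, "dz": 0.07, "ax": 0, "ay": 0, "az": 0, "jaw": 1},
  {"dx": 0, "dy": 0, "dz": 0, "ax": 0, "ay": 0, "az": 0, "jaw": 1},
  {"dx": 0, "dy": 0, "dz": 0, "ax": 0, "ay": 0, "az": 0, "jaw": 1},
])

```text
time: 25.08
tool_pos: [0.5837, 0.2137, 0.2467]
tcp_rot: [0.638, 0.77, 0.0, 0.0]
wrist_force: [-1.2, -0.2, 0.0]
finger_gap: 0.631
grasp_force: 20.0
```

```bash
python3 plan.py 583.5 213.5 75.4 100.75
```

```text
t 25.08 grasp [583.8 213.7  75.4] psi 100.78 tilt [0.0006 0.0001] q6 0.08 gap 0.631
az 0.005 dx -0.01 dy -0.02 dz 0.00
```

servo_tool([
  {"dx": 0, "dy": 0, "dz": 0, "ax": 0, "ay": 0, "az": 0, "jaw": -1},
  {"dx": 0, "dy": 0, "dz": 0, "ax": 0, "ay": 0, "az": 0, "jaw": -1},
  {"dx": 0, "dy": 0, "dz": 0, "ax": 0, "ay": 0, "az": 0, "jaw": -1},
  {"dx": 0, "dy": 0, "dz": 0, "ax": 0, "ay": 0, "az": 0, "jaw": -1},
  {"dx": 0, "dy": 0, "dz": -0.4, "ax": 0, "ay": 0, "az": 0, "jaw": -1},
])

```text
time: 25.5
tool_pos: [0.5828, 0.2135, 0.2527]
tcp_rot: [0.638, 0.77, -0.001, -0.001]
wrist_force: [-0.7, -0.4, -0.9]
finger_gap: 0.926
grasp_force: 0.0
```

servo_tool([
  {"dx": 0, "dy": 0, "dz": -1, "ax": 0, "ay": 0, "az": 0, "jaw": -1},
  {"dx": 0, "dy": 0, "dz": -1, "ax": 0, "ay": 0, "az": 0, "jaw": -1},
  {"dx": 0, "dy": 0, "dz": -1, "ax": 0, "ay": 0, "az": 0, "jaw": -1},
  {"dx": 0, "dy": 0, "dz": -1, "ax": 0, "ay": 0, "az": 0, "jaw": -1},
  {"dx": 0, "dy": 0, "dz": -1, "ax": 0, "ay": 0, "az": 0, "jaw": -1},
])

```text
time: 25.92
tool_pos: [0.5834, 0.2137, 0.3559]
tcp_rot: [0.638, 0.77, 0.0, 0.0]
wrist_force: [-0.2, -0.2, -0.0]
finger_gap: 1.0
grasp_force: 0.0
```

servo_tool([
  {"dx": 0, "dy": 0, "dz": -0.8, "ax": 0, "ay": 0, "az": 0, "jaw": -1},
  {"dx": 0, "dy": 0, "dz": 0, "ax": 0, "ay": 0, "az": 0.6, "jaw": -1},
  {"dx": 0, "dy": 0, "dz": 0, "ax": 0, "ay": 0, "az": 0, "jaw": -1},
  {"dx": 0, "dy": 0, "dz": 0, "ax": 0, "ay": 0, "az": 0, "jaw": -1},
])

```text
time: 26.25
tool_pos: [0.5834, 0.2137, 0.3706]
tcp_rot: [0.661, 0.75, 0.0, 0.0]
wrist_force: [0.1, -0.6, -0.2]
finger_gap: 1.001
grasp_force: 0.0
```

```bash
python3 plan.py 412.5 157.5 35 97.1
```

```text
t 26.25 grasp [583.4 213.7 199.3] psi 97.26 tilt [0.0004 0.0001] q6 0.14 gap 1.001
az 0.027 dx -1.73 dy -8.83 dz 8.21
```

servo_tool([
  {"dx": -0.2, "dy": -0.9, "dz": 0, "ax": 0, "ay": 0, "az": 0, "jaw": -1},
  {"dx": -0.2, "dy": -1, "dz": 0, "ax": 0, "ay": 0, "az": 0, "jaw": -1},
  {"dx": -0.2, "dy": -1, "dz": 0, "ax": 0, "ay": 0, "az": 0, "jaw": -1},
  {"dx": -0.2, "dy": -1, "dz": 0, "ax": 0, "ay": 0, "az": 0, "jaw": -1},
  {"dx": -0.2, "dy": -1, "dz": 0, "ax": 0, "ay": 0, "az": 0, "jaw": -1},
])

```text
time: 26.67
tool_pos: [0.4876, 0.1812, 0.3689]
tcp_rot: [0.661, 0.75, -0.001, -0.001]
wrist_force: [-0.3, 0.0, -0.1]
finger_gap: 1.003
grasp_force: 0.0
```

servo_tool([
  {"dx": -0.2, "dy": -1, "dz": 0, "ax": 0, "ay": 0, "az": 0, "jaw": -1},
  {"dx": -0.2, "dy": -1, "dz": 1, "ax": 0, "ay": 0, "az": 0, "jaw": -1},
  {"dx": -0.2, "dy": -1, "dz": 1, "ax": 0, "ay": 0, "az": 0, "jaw": -1},
  {"dx": -0.13, "dy": -0.93, "dz": 1, "ax": 0, "ay": 0, "az": 0, "jaw": -1},
  {"dx": 0, "dy": 0, "dz": 1, "ax": 0, "ay": 0, "az": 0, "jaw": -1},
])

```text
time: 27.08
tool_pos: [0.4097, 0.1566, 0.2879]
tcp_rot: [0.661, 0.751, -0.001, -0.001]
wrist_force: [0.8, -0.0, -0.2]
finger_gap: 0.999
grasp_force: 0.0
```

servo_tool([
  {"dx": 0, "dy": 0, "dz": 0, "ax": 0, "ay": 0, "az": 0, "jaw": -1},
  {"dx": 0, "dy": 0, "dz": 0, "ax": 0, "ay": 0, "az": 0, "jaw": -1},
  {"dx": 0, "dy": 0, "dz": 0, "ax": 0, "ay": 0, "az": 0, "jaw": -1},
])

```text
time: 27.33
tool_pos: [0.4132, 0.1574, 0.2911]
tcp_rot: [0.661, 0.75, 0.0, 0.0]
wrist_force: [0.0, 0.3, -0.1]
finger_gap: 0.997
grasp_force: 0.0
```

```bash
python3 plan.py 412.5 157.5 35 97.1; python3 - <<'E'
from h import *
q,d=read_camera("scene"); p,e=read_camera("top")
cv2.imwrite("pics/amber.png",np.hstack([cv2.resize(q[100:220,170:330],(400,300)),cv2.resize(p[140:300,80:290],(400,300))]))
E
```

```text
t 27.33 grasp [413.4 157.5 119.8] psi 97.21 tilt [0.001  0.0003] q6 0.12 gap 0.997
az 0.019 dx 0.01 dy -0.04 dz 4.24
```

View pics/amber.png

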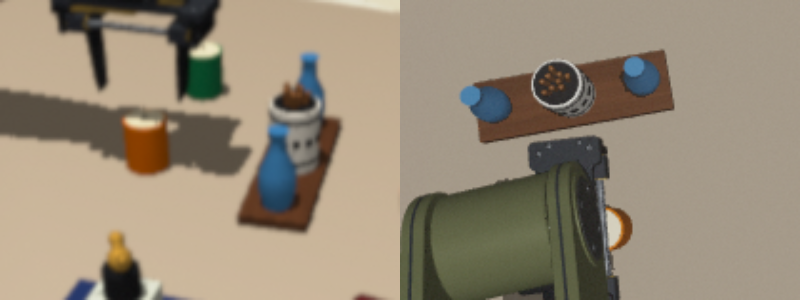

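The cup stands on the board between the vases at right crop (565,85). The fingers are over the amber jar at left crop (146,140).

servo_tool([
  {"dx": 0, "dy": -0.02, "dz": 1, "ax": 0, "ay": 0, "az": 0, "jaw": -1},
  {"dx": 0, "dy": 0, "dz": 1, "ax": 0, "ay": 0, "az": 0, "jaw": -1},
  {"dx": 0, "dy": 0, "dz": 1, "ax": 0, "ay": 0, "az": 0, "jaw": -1},
  {"dx": 0, "dy": 0, "dz": 1, "ax": 0, "ay": 0, "az": 0, "jaw": -1},
  {"dx": 0, "dy": 0, "dz": 0.2, "ax": 0, "ay": 0, "az": 0, "jaw": -1},
], newtons=20)

```text
time: 27.85
tool_pos: [0.4116, 0.1571, 0.2041]
tcp_rot: [0.661, 0.75, -0.002, -0.001]
wrist_force: [-0.8, -0.2, -0.5]
finger_gap: 1.003
grasp_force: 0.0
```

servo_tool([
  {"dx": 0, "dy": 0, "dz": 0, "ax": 0, "ay": 0, "az": 0, "jaw": -1},
  {"dx": 0, "dy": 0, "dz": 0, "ax": 0, "ay": 0, "az": 0, "jaw": 1},
  {"dx": 0, "dy": 0, "dz": 0, "ax": 0, "ay": 0, "az": 0, "jaw": 1},
  {"dx": 0, "dy": 0, "dz": 0, "ax": 0, "ay": 0, "az": 0, "jaw": 1},
  {"dx": 0, "dy": 0, "dz": 0, "ax": 0, "ay": 0, "az": 0, "jaw": 1},
])

```text
time: 28.27
tool_pos: [0.4128, 0.1574, 0.2075]
tcp_rot: [0.661, 0.75, 0.001, 0.001]
wrist_force: [1.2, -0.2, -0.4]
finger_gap: 0.779
grasp_force: 0.0
```

servo_tool([
  {"dx": 0, "dy": 0, "dz": 0, "ax": 0, "ay": 0, "az": 0, "jaw": 1},
  {"dx": 0, "dy": 0, "dz": 0, "ax": 0, "ay": 0, "az": 0, "jaw": 1},
  {"dx": 0, "dy": 0, "dz": 0, "ax": 0, "ay": 0, "az": 0, "jaw": 1},
  {"dx": 0, "dy": 0, "dz": 0, "ax": 0, "ay": 0, "az": 0, "jaw": 1},
  {"dx": 0, "dy": 0, "dz": 0, "ax": 0, "ay": 0, "az": 0, "jaw": 1},
])

```text
time: 28.68
tool_pos: [0.4124, 0.1573, 0.2065]
tcp_rot: [0.661, 0.75, 0.0, 0.0]
wrist_force: [-0.2, 0.2, 1.4]
finger_gap: 0.568
grasp_force: 20.0
```

```bash
python3 plan.py 562.3 -61.5 90 97.1
```

```text
t 28.68 grasp [412.5 157.3  35.2] psi 97.19 tilt [0.0008 0.0002] q6 0.12 gap 0.568
az 0.014 dx -11.78 dy 6.08 dz -2.74
```

servo_tool([
  {"dx": 0, "dy": 0, "dz": -0.4, "ax": 0, "ay": 0, "az": 0, "jaw": 1},
  {"dx": 0, "dy": 0, "dz": -0.8, "ax": 0, "ay": 0, "az": 0, "jaw": 1},
  {"dx": 0, "dy": 0, "dz": -0.8, "ax": 0, "ay": 0, "az": 0, "jaw": 1},
  {"dx": 0, "dy": 0, "dz": -0.74, "ax": 0, "ay": 0, "az": 0, "jaw": 1},
  {"dx": -0.5, "dy": 0.26, "dz": 0, "ax": 0, "ay": 0, "az": 0, "jaw": 1},
])

```text
time: 29.1
tool_pos: [0.4189, 0.1487, 0.2637]
tcp_rot: [0.661, 0.751, 0.002, 0.001]
wrist_force: [1.4, 0.8, -2.1]
finger_gap: 0.565
grasp_force: 20.0
```

servo_tool([
  {"dx": -1, "dy": 0.52, "dz": 0, "ax": 0, "ay": 0, "az": 0, "jaw": 1},
  {"dx": -1, "dy": 0.52, "dz": 0, "ax": 0, "ay": 0, "az": 0, "jaw": 1},
  {"dx": -1, "dy": 0.52, "dz": 0, "ax": 0, "ay": 0, "az": 0, "jaw": 1},
  {"dx": -1, "dy": 0.52, "dz": 0, "ax": 0, "ay": 0, "az": 0, "jaw": 1},
  {"dx": -1, "dy": 0.52, "dz": 0, "ax": 0, "ay": 0, "az": 0, "jaw": 1},
])

```text
time: 29.52
tool_pos: [0.4828, 0.0537, 0.2597]
tcp_rot: [0.661, 0.75, -0.001, -0.001]
wrist_force: [-0.4, 0.1, -2.5]
finger_gap: 0.562
grasp_force: 20.0
```

servo_tool([
  {"dx": -1, "dy": 0.52, "dz": 0, "ax": 0, "ay": 0, "az": 0, "jaw": 1},
  {"dx": -1, "dy": 0.52, "dz": 0, "ax": 0, "ay": 0, "az": 0, "jaw": 1},
  {"dx": -1, "dy": 0.52, "dz": 0, "ax": 0, "ay": 0, "az": 0, "jaw": 1},
  {"dx": -1, "dy": 0.52, "dz": 0, "ax": 0, "ay": 0, "az": 0, "jaw": 1},
  {"dx": -1, "dy": 0.52, "dz": 0, "ax": 0, "ay": 0, "az": 0, "jaw": 1},
])

```text
time: 29.93
tool_pos: [0.5468, -0.0392, 0.2595]
tcp_rot: [0.662, 0.75, -0.001, -0.001]
wrist_force: [0.4, 0.4, -3.0]
finger_gap: 0.564
grasp_force: 20.0
```

servo_tool([
  {"dx": -0.7, "dy": 0.36, "dz": 0, "ax": 0, "ay": 0, "az": 0, "jaw": 1},
  {"dx": -0.4, "dy": 0.2, "dz": 0, "ax": 0, "ay": 0, "az": 0, "jaw": 1},
  {"dx": -0.18, "dy": 0.06, "dz": 0, "ax": 0, "ay": 0, "az": 0, "jaw": 1},
  {"dx": 0, "dy": 0, "dz": 0, "ax": 0, "ay": 0, "az": 0, "jaw": 1},
  {"dx": 0, "dy": 0, "dz": 0, "ax": 0, "ay": 0, "az": 0, "jaw": 1},
])

```text
time: 30.35
tool_pos: [0.5618, -0.0609, 0.2605]
tcp_rot: [0.661, 0.75, -0.0, -0.001]
wrist_force: [-0.0, -0.1, -2.6]
finger_gap: 0.567
grasp_force: 20.0
```

servo_tool([
  {"dx": 0, "dy": 0, "dz": 0.7, "ax": 0, "ay": 0, "az": 0, "jaw": 1},
  {"dx": 0, "dy": 0, "dz": 0.7, "ax": 0, "ay": 0, "az": 0, "jaw": 1},
  {"dx": 0, "dy": 0, "dz": 0.6, "ax": 0, "ay": 0, "az": 0, "jaw": 1},
  {"dx": 0, "dy": 0, "dz": 0, "ax": 0, "ay": 0, "az": 0, "jaw": 1},
  {"dx": 0, "dy": 0, "dz": 0, "ax": 0, "ay": 0, "az": 0, "jaw": 1},
])

```text
time: 30.77
tool_pos: [0.5616, -0.0606, 0.22]
tcp_rot: [0.661, 0.75, -0.001, -0.001]
wrist_force: [0.1, 0.4, -1.7]
finger_gap: 0.564
grasp_force: 20.0
```

```bash
python3 plan.py 562.5 -61.5 35.2 97.1
```

```text
t 30.77 grasp [561.1 -60.5  48.7] psi 97.23 tilt [-0.0024  0.0006] q6 -0.33 gap 0.564
az 0.021 dx -0.06 dy 0.06 dz 0.67
```

servo_tool([
  {"dx": -0.03, "dy": 0.02, "dz": 0.35, "ax": 0, "ay": 0, "az": 0, "jaw": 1},
  {"dx": 0, "dy": 0, "dz": 0.2, "ax": 0, "ay": 0, "az": 0, "jaw": 1},
  {"dx": 0, "dy": 0, "dz": 0, "ax": 0, "ay": 0, "az": 0, "jaw": 1},
  {"dx": 0, "dy": 0, "dz": 0, "ax": 0, "ay": 0, "az": 0, "jaw": 1},
  {"dx": 0, "dy": 0, "dz": 0, "ax": 0, "ay": 0, "az": 0, "jaw": 1},
])

```text
time: 31.18
tool_pos: [0.5629, -0.0619, 0.2103]
tcp_rot: [0.661, 0.75, 0.0, 0.0]
wrist_force: [0.2, -0.4, -2.7]
finger_gap: 0.563
grasp_force: 20.0
```

```bash
python3 plan.py 562.5 -61.5 35.2 97.1
```

```text
t 31.18 grasp [563.  -61.9  39. ] psi 97.18 tilt [ 0.0005 -0.0001] q6 -0.33 gap 0.563
az 0.013 dx 0.03 dy -0.02 dz 0.19
```

servo_tool([
  {"dx": 0.02, "dy": -0.02, "dz": 0.1, "ax": 0, "ay": 0, "az": 0, "jaw": 1},
  {"dx": 0, "dy": 0, "dz": 0.09, "ax": 0, "ay": 0, "az": 0, "jaw": 1},
  {"dx": 0, "dy": 0, "dz": 0, "ax": 0, "ay": 0, "az": 0, "jaw": 1},
  {"dx": 0, "dy": 0, "dz": 0, "ax": 0, "ay": 0, "az": 0, "jaw": 1},
])

```text
time: 31.52
tool_pos: [0.5625, -0.0615, 0.2064]
tcp_rot: [0.661, 0.75, 0.0, 0.0]
wrist_force: [-0.2, -0.1, -1.9]
finger_gap: 0.565
grasp_force: 20.0
```

```bash
python3 plan.py 562.5 -61.5 35.2 97.1
```

```text
t 31.52 grasp [562.6 -61.6  35.1] psi 97.18 tilt [ 0.0007 -0.0001] q6 -0.33 gap 0.565
az 0.014 dx 0.00 dy -0.00 dz -0.00
```

servo_tool([
  {"dx": 0, "dy": 0, "dz": 0.03, "ax": 0, "ay": 0, "az": 0, "jaw": 1},
  {"dx": 0, "dy": 0, "dz": 0, "ax": 0, "ay": 0, "az": 0, "jaw": 1},
  {"dx": 0, "dy": 0, "dz": 0, "ax": 0, "ay": 0, "az": 0, "jaw": -1},
  {"dx": 0, "dy": 0, "dz": 0, "ax": 0, "ay": 0, "az": 0, "jaw": -1},
  {"dx": 0, "dy": 0, "dz": 0, "ax": 0, "ay": 0, "az": 0, "jaw": -1},
])

```text
time: 31.93
tool_pos: [0.5624, -0.0615, 0.2055]
tcp_rot: [0.661, 0.75, 0.0, 0.0]
wrist_force: [0.5, -0.3, -0.3]
finger_gap: 0.722
grasp_force: 0.0
```

servo_tool([
  {"dx": 0, "dy": 0, "dz": 0, "ax": 0, "ay": 0, "az": 0, "jaw": -1},
  {"dx": 0, "dy": 0, "dz": 0, "ax": 0, "ay": 0, "az": 0, "jaw": -1},
  {"dx": 0, "dy": 0, "dz": -0.5, "ax": 0, "ay": 0, "az": 0, "jaw": -1},
  {"dx": 0, "dy": 0, "dz": -1, "ax": 0, "ay": 0, "az": 0, "jaw": -1},
  {"dx": 0, "dy": 0, "dz": -1, "ax": 0, "ay": 0, "az": 0, "jaw": -1},
])

```text
time: 32.35
tool_pos: [0.5619, -0.0615, 0.2558]
tcp_rot: [0.661, 0.75, -0.0, -0.001]
wrist_force: [0.2, -0.9, 0.0]
finger_gap: 0.99
grasp_force: 0.0
```

servo_tool([
  {"dx": 0, "dy": 0, "dz": -1, "ax": 0, "ay": 0, "az": 0, "jaw": -1},
  {"dx": 0, "dy": 0, "dz": -1, "ax": 0, "ay": 0, "az": 0, "jaw": -1},
  {"dx": 0, "dy": 0, "dz": -1, "ax": 0, "ay": 0, "az": 0, "jaw": -1},
  {"dx": 0, "dy": 0, "dz": -1, "ax": 0, "ay": 0, "az": 0, "jaw": -1},
  {"dx": 0, "dy": 0, "dz": -1, "ax": 0, "ay": 0, "az": 0, "jaw": -1},
])

```text
time: 32.77
tool_pos: [0.5621, -0.0615, 0.3575]
tcp_rot: [0.661, 0.75, 0.0, 0.0]
wrist_force: [0.9, -0.7, -0.9]
finger_gap: 1.0
grasp_force: 0.0
```

servo_tool([
  {"dx": 0, "dy": -0.8, "dz": -0.8, "ax": 0, "ay": 0, "az": 0, "jaw": -1},
  {"dx": 0, "dy": -1, "dz": 0, "ax": 0, "ay": 0, "az": 0, "jaw": -1},
  {"dx": 0, "dy": -1, "dz": 0, "ax": 0, "ay": 0, "az": 0, "jaw": -1},
  {"dx": 0, "dy": -1, "dz": 0, "ax": 0, "ay": 0, "az": 0, "jaw": -1},
  {"dx": 0, "dy": -1, "dz": 0, "ax": 0, "ay": 0, "az": 0, "jaw": -1},
])

```text
time: 33.18
tool_pos: [0.4661, -0.0735, 0.3724]
tcp_rot: [0.661, 0.75, 0.0, 0.0]
wrist_force: [-0.1, -0.5, 0.9]
finger_gap: 1.002
grasp_force: 0.0
```

servo_tool([
  {"dx": 0, "dy": -1, "dz": 0, "ax": 0, "ay": 0, "az": 0, "jaw": -1},
  {"dx": 0, "dy": -1, "dz": 0, "ax": 0, "ay": 0, "az": 0, "jaw": -1},
  {"dx": 0, "dy": -1, "dz": 0, "ax": 0, "ay": 0, "az": 0, "jaw": -1},
  {"dx": 0, "dy": -1, "dz": 0, "ax": 0, "ay": 0, "az": 0, "jaw": -1},
  {"dx": 0, "dy": 0, "dz": 0, "ax": 0, "ay": 0, "az": 0, "jaw": -1},
])

```text
time: 33.6
tool_pos: [0.3856, -0.0835, 0.3719]
tcp_rot: [0.662, 0.75, -0.0, 0.0]
wrist_force: [0.2, -0.1, -0.4]
finger_gap: 1.004
grasp_force: 0.0
```

```bash
python3 - <<'E'
from h import *
from bb import rel
rel(); ims=[]
for n in("top","scene"):
    p,d=read_camera(n); W=cloud(n,d); ims.append(p)
    near=lambda x,y,r:(d>0)&(np.hypot(W[...,0]-x,W[...,1]-y)<r)
    z=W[...,2]
    for k,x,y,R,r,a,b in(("amber",.5625,-.0615,.04,27,.006,.06),("cup",.5835,.2135,.045,30.5,.022,.09),("plinth",.576,-.173,.026,17,.095,.119)):
        P=W[near(x,y,R)&(z>a)&(z<b)]; print(n,k,len(P),circ(P[:,:2],r) if len(P)>8 else "","ztop %.1f"%(np.percentile(W[near(x,y,.02)][:,2],97)*1e3))
    P=W[near(.5625,-.0615,.035)&(z>.058)&(z<.072)]; print(" amber top",rect(P[:,:2]))
    P=W[near(.5835,.2135,.04)&(z>.088)&(z<.102)]; print(" cup rim",rect(P[:,:2]))
    for s,x,y in((1,.565,.307),(-1,.6015,.1205)):
        P=W[near(x,y,.03)&(z>.025)&(z<.055)]; print(" vase",s,circ(P[:,:2],21))
cv2.imwrite("pics/final.png",np.hstack([cv2.resize(i,(400,300)) for i in ims]))
print(get_state()["time"])
E
```

```text
top books [ 576.7 -171.5  150.3  120.4    7. ] block [ 576.1 -172.7   54.8   54.8    7.2] 2444 367
scene books [ 575.8 -174.4  149.5  120.3    7.3] block [ 574.6 -174.3   55.4   58.1    7.7] 1591 320
top amber 60 (array([563.6, -59.7]), 0.15) ztop 68.7
top cup 200 (array([585.1, 214.3]), 0.35) ztop 116.5
top plinth 43 (array([ 577.8, -173.9]), 0.27) ztop 152.1
 amber top [562.  -59.   50.8  51.6  89.6]
 cup rim [584.3 213.   58.   58.4  80.9]
 vase 1 (array([566.2, 306.9]), 0.45)
 vase -1 (array([601.8, 120.3]), 0.36)
scene amber 247 (array([560.4, -59.7]), 0.69) ztop 68.9
scene cup 275 (array([580.9, 213.9]), 0.97) ztop 117.7
scene plinth 136 (array([ 575.1, -173.7]), 0.62) ztop 151.0
 amber top [562.  -61.6  52.   53.1  69. ]
 cup rim [583.6 208.3  56.9  51.4  34. ]
 vase 1 (array([603.3, 308.1]), 0.51)
 vase -1 (array([598.8, 120.6]), 1.11)
33.8
```

View pics/final.png

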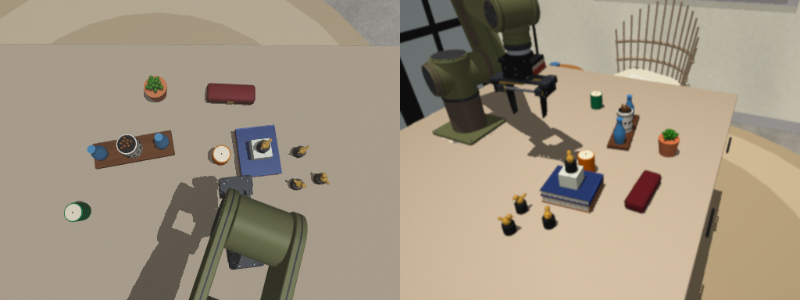

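The final pictures show everything in place. The bird stands on the block on the books at top (262,147), the amber jar is left of the books at (221,155), and the cup is between the vases at (128,145). Amber clearance measures about 26 mm, and the stack and cup are within about 2 mm of the middle. The gripper is clear of everything.

```bash
python3 -c "from bench import *; print(sign_off())"
```

```text
the job is handed in; nothing more can be done
None
```

The job is done and handed in at about 34 s of the 104 s: block and bird centred on the books, pencil cup midway between the vases, and amber jar about 26 mm left of the books; I didn't touch the green jar, plant or glasses case.

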